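# Crimp the amber bottle in the bench press

## Task

Crimp the amber bottle in the bench press: take it out of the blue crate, stand it upright under the press head, back against both bars of the V-stop, and let go of it. There is no room over it there for a gripper that points down, so it will have to be set down in front of the head and taken again low on its body. Then swing the sprung lever down to its stop and release it so that it springs back up, leaving the bottle standing in the V-stop, and without tipping it over or disturbing the clear bottles and the beaker.

Things in the scene. Friction and masses are not known exactly. Their poses are not given: they have to be found in the camera images.
- bottle_mid (a point): Middle of the amber glass bottle (the one to crimp), on its axis (z), 55 mm above its underside. It stands in one of the crate's pockets. 110 mm tall, 0.11 to 0.23 kg. Body 50 mm diameter up to 60 mm; shoulder up to 76 mm; straight neck 22 mm diameter, then aluminium cap 22 mm diameter from 100 to 110 mm, fast to the bottle (heights from the underside).
- clear_a_mid (a point): Middle of a clear glass bottle of the same shape and size, in another pocket of the crate. Leave it alone.
- clear_b_mid (a point): Middle of the other clear glass bottle, same again. Leave it alone.
- crate: Blue crate fixed to the bench, 192 mm (along its x) by 66 mm (y), 66 mm high, open on top. Origin at the centre of its underside. One row of three pockets along x, pitch 62 mm, walls and floor 4 mm; a bottle has about 4 mm of play all round, and only its shoulder, neck and cap stand clear of the walls.
- press_nest (a point): Where the bottle must stand: on the press's base plate under the bell, 20 mm above the bench. x points to the back of the press, y to its left. The flat plate runs 150 mm to the front (-x), 90 mm back, 70 mm to each side. A black V-stop (two bars at 45 degrees, 14 mm high) behind it opens to the front; a bottle touching both bars is centred on this point.
- bell_rim (a point): Centre of the rim of the steel crimping bell (outside 37 mm, inside 29 mm), at rest 130 mm above the plate, 20 mm above a cap. At the lever's stop it is 29 mm lower, over the cap without pressing on it; a bottle over 3 mm out of place blocks it. The white head, 60 mm wide, begins 32 mm above the rim and reaches 35 mm to the front, so a gripper pointing down cannot hold a bottle here.
- bell_approach (a point): On the bottle's body in the nest, 39 mm above the plate: where it can be held under the bell by a gripper that comes from the front (+x way of the press), tilted about 45 degrees, with its fingers left and right of the bottle.
- lever_pivot (a point): On the lever's horizontal axis (the press's y), in the middle of the white head, 28 mm behind press_nest and 197 mm above the plate. Axes as press_nest.
- lever_grip (a point): Middle of the lever's black grip, a level bar 24 mm in diameter, 85 mm long, along the press's y, to the right of the press (-y). It is 137.5 mm to the right of lever_pivot and 150 mm from the axis: at rest to the front and 45 degrees up (323 mm above the bench), at the stop to the front and 30 degrees down (142 mm). The arm, 12 mm thick, joins its inner end, 90 mm from the pivot point.
- press_lever (a joint): Angle of the lever, rad: 0 at rest (a spring holds it up), grows as the grip swings to the front and down, 1.31 at the stop. The spring takes about 5 N down on the grip at first and 8 to 10 N at the stop, and brings it back to 0 in under a second when let go.
- beaker_mid (a point): Middle of an empty glass beaker, 68 mm in diameter, 95 mm tall, standing to the right of the press. Leave it alone.

How it is judged:
By the outcome, as a careful person would: the job done as asked, in the order asked, and still so for the second after the job is handed in, with the robot touching nothing.
It also fails if it takes over 72 s, if anything falls off the work surface, if the arm or the gripper's body presses on something with over 40 N, if the wrist force passes 120 N, or if a joint passes its speed limit or range.

## Robot

A 6-joint arm with a two-finger parallel gripper is mounted at the origin on the work surface. World frame = base frame: x ahead of the robot, y to its left, z up, the work surface at z = 0. Lengths are in m, angles in rad, forces in N, time in s.
With the tool pointing down it reaches from about 0.4 to 0.925 m from the base axis. Payload 3.4 kg.
Tool frame: the origin (TCP) lies at the very end of the fingers, on their centre line; the grasp point (between the pads) lies ctrl.grip_point_offset behind it (ctrl.grip_point_offset is the distance from the TCP to the grasp point, in m); z points along the fingers, y is the direction in which the jaws open and shut (so a half turn about z gives the same grasp; the last joint's range is limited). The gripper opens to 85 mm and grips with 20 to 120 N. Pads are 22 mm wide; open, the fingers measure 114 mm over their backs; the gripper's body (76 mm by 85 mm) begins 54 mm behind the grasp point. The pads swing forward as they close: fully open they stand 13 mm farther back than shut.
Start: joints at [1.129, 0.307, 1.506, -0, 1.328, -0.073], TCP at [0.207, 0.537, 0.197] pointing down, gripper open.
Joint ranges: [-3.12, 3.12], [-1.05, 2.28], [0.14, 2.33], [-1.42, 4.57], [0.1, 2.73], [-2.68, 2.68]. Speed limits (rad/s): [2.57, 2.57, 3.14, 3.14, 3.14, 3.14].

## Interface

Orientations are given as a unit quaternion [w, x, y, z].
In Python, from rig import ctrl gives the robot as it stands.
- The arm moves only by the tool arm_command, never from a script. Its argument "rows" is one flat list of numbers, 7 for each row, row after row: the shift along the world's x, y, z in units of 50 mm (1.0 is 50 mm), then the turn, a rotation vector about the world's x, y, z in degrees, then the finger opening in mm, from 0 to 85.4. A call has 1 to 5 rows; each row shifts and turns the commanded pose from where the row before left it; what a row does not reach is not made up. A row lasts 1/10 s, in which the tool goes at most 50 mm and 8.59 degrees, less where a joint would pass 70% of its speed; a pose out of reach is approached as far as the arm can. A call is refused whole if a number of a shift passes 1 or a number of a turn 8.59, either way. A call with a gripper value outside its range is refused whole. The fingers move at their own pace and stop on an object; the grip force is fixed at half the most. Time passes only in rows, so rows that do not move let the fingers close. It gives the time, the measured TCP pose, the force and the opening at its end, in the units of the state.
- ctrl.sense(): the state, without advancing time (a new reading comes with each control period).
- ctrl.get_image(name): name is "side" or "top" or "wrist"; returns (picture, depth): 480x640x3 uint8, blue, green, red; 480x640 float32, m along the optical axis (not along the pixel's ray), 0 where there is no reading.
- ctrl.camera_model(name): a dict with "fx", "fy", "cx", "cy" (pixels), "eye" and "orientation" of the camera in the world. Camera axes: x right, y down, z forward; pixel columns grow to the right and rows downward; lengths in m; the calibration is good to about 2 mm. A picture is of the moment at which its call begins: read the wrist's pose just before it. camera_model takes no time and is no camera call; for the wrist camera it gives the pose at the moment of the call.
- ctrl.sign_off(): hands the job in, once; it reports no verdict.
Trained networks look in the newest picture that a camera, given by its name, has taken for a name from the list of things; names that differ only in an ending like _2 or _b are one class to them, and where a whole thing is asked for, a point or a joint stands for the part that bears it (a point fixed in the world has none). Each returns a list of dicts, best first, with "p" (0 to 1); they miss things now and then, are a little off and sometimes report something else, mostly with a low value. They report only what shows in the picture. A call takes as long as a camera call.
- ctrl.look_for(camera, label): "extent" ([left, top, width, height] in pixels, round what is visible of it).
- ctrl.regions_of(camera, label): "pixels" (480x640 bool, what is visible of it) and "extent" ([left, top, width, height] in pixels, round what is visible of it).
The state is a dict: "clock": time; "joints": joint angles; "dq": joint speeds; "effort": joint torques, N m; "tcp_pos": TCP position; "ee_rot": TCP orientation; "ft_force": force on the tool from outside, world axes, zero at the start; "torque": the same for the moment, N m; "width": finger opening in m.
Only numpy, scipy, OpenCV 4.12 (cv2) and the standard library are available. Lean on these libraries where they do the work, as an engineer would, in place of code of your own. Each camera call takes 0.05 s, during which the arm holds its last target.

## Working session

There is one attempt and no reset: what is moved stays moved. The work goes in short steps, Python scripts to look and compute and a tool call to move; the robot and the scene stay as the last step left them, time stands still between calls to the robot, and variables do not carry over. Pictures are saved under pics/ and viewed, and the job is handed in when it is done.

Besides the shell and the picture viewer there is one more tool, called after "Emit:" by a JSON object that holds its "op" and its "data". arm_command: Moves the arm, as the interface text tells. Its arguments: {"type":"object","properties":{"rows":{"type":"array"}},"required":["rows"]}

```bash
ls; mkdir -p pics; cat > h.py <<'E'
import numpy as np, cv2
from scipy.spatial.transform import Rotation as R
from rig import ctrl
def q2R(q): return R.from_quat([q[1],q[2],q[3],q[0]]).as_matrix()
def cam(n):
    m=ctrl.camera_model(n); return m, q2R(m["orientation"]), np.array(m["eye"])
def unproj(n,u,v,d,c=None):
    m,Rm,e=c or cam(n)
    u,v,d=map(np.asarray,(u,v,d))
    p=np.stack([(u-m["cx"])/m["fx"]*d,(v-m["cy"])/m["fy"]*d,d],-1)
    return p@Rm.T+e
def proj(n,P,c=None):
    m,Rm,e=c or cam(n)
    p=(np.atleast_2d(P)-e)@Rm
    return np.stack([p[:,0]/p[:,2]*m["fx"]+m["cx"],p[:,1]/p[:,2]*m["fy"]+m["cy"]],-1)
def snap(n,f):
    im,d=ctrl.get_image(n); cv2.imwrite("pics/"+f+".png",im); np.savez("pics/"+f+".npz",im=im,d=d); return im,d
E
python3 - <<'E'
from h import *
s=ctrl.sense(); print(s)
print(ctrl.grip_point_offset)
for n in("side","top","wrist"):
    print(n,ctrl.camera_model(n)); snap(n,n+"0")
print(ctrl.sense()["clock"])
E
```

```text
pics
{'clock': 0.0, 'joints': array([ 1.12948960e+00,  3.07588443e-01,  1.50768203e+00,  9.62659690e-06,
        1.32840121e+00, -7.34889141e-02]), 'dq': array([ 0.00034148,  0.00035541,  0.00111638,  0.00175655, -0.00114631,
        0.00135568]), 'effort': array([-1.59463001e-03, -4.57555819e+01, -2.51915467e+01, -2.38473413e-04,
        1.31600630e-02, -9.51995560e-06]), 'tcp_pos': array([0.20644004, 0.53583295, 0.19566902]), 'ee_rot': array([-2.69140980e-04,  1.82874989e-01,  9.83135625e-01, -1.00407742e-03]), 'ft_force': array([0.17025604, 0.22637646, 0.20119363]), 'torque': array([-0.03227241, -0.00306144, -0.00344288]), 'width': 0.08509172408218012}
0.0187
side {'fx': 562.9767743519922, 'fy': 562.9767743519922, 'cx': 314.166078868685, 'cy': 243.2813099641499, 'eye': array([ 0.2377718 , -1.12681577,  1.11671166]), 'orientation': array([-0.41422142,  0.8974942 , -0.13481172,  0.06892442])}
top {'fx': 475.3644934712697, 'fy': 475.3644934712697, 'cx': 318.40639152579786, 'cy': 231.31040601543847, 'eye': array([ 0.41945808, -0.08158112,  1.12820112]), 'orientation': array([ 0.05868539, -0.70212983,  0.70627698, -0.06886619])}
wrist {'fx': 366.4729978133086, 'fy': 366.4729978133086, 'cx': 323.48676340352654, 'cy': 243.45051763388807, 'eye': array([0.12925697, 0.56686167, 0.37176638]), 'orientation': array([0.13412535, 0.81355214, 0.5584513 , 0.09096952])}
0.15
```

View pics/side0.png

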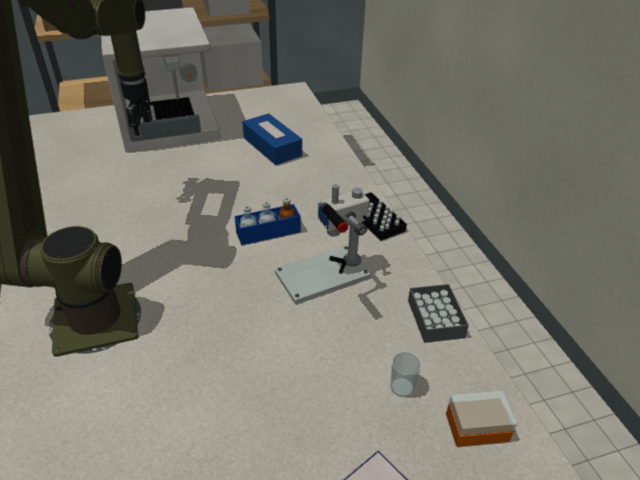

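View pics/top0.png

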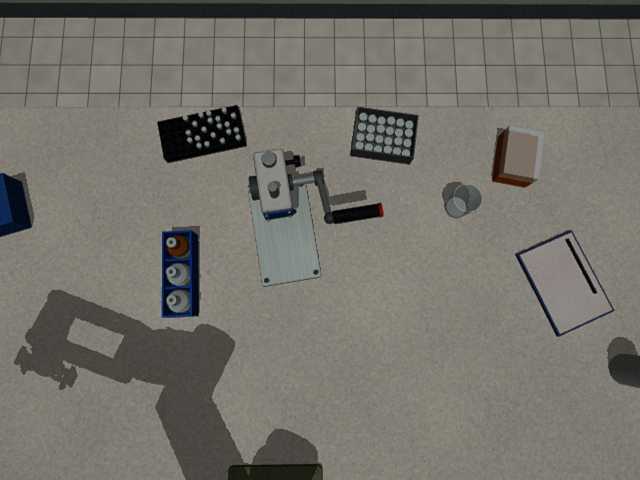

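View pics/wrist0.png

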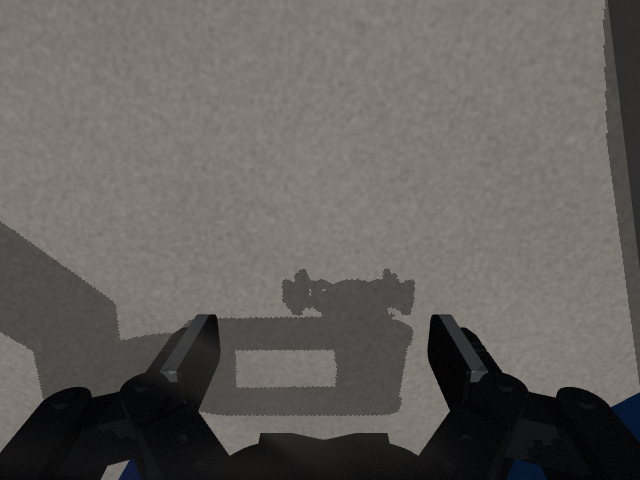

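The top view shows the amber bottle at (177,245), in the far pocket of the crate. The press plate runs from about (285,190) at the V to (292,280) at the front. The lever grip is at (355,213) and the beaker at (460,200). The side view agrees: amber at (287,210), clear bottles to its left. Next I'll measure.

```bash
python3 - <<'E'
from h import *
for n in("top","side"):
    im,d=snap(n,n+"1"); c=cam(n)
    for l in ("bottle_mid","clear_a_mid","crate","press_nest","bell_rim","lever_pivot","lever_grip","press_lever","beaker_mid"):
        try: r=ctrl.regions_of(n,l)
        except Exception as e: print(l,e); continue
        for k in r[:3]:
            m=k["pixels"]; v,u=np.nonzero(m&(d>0))
            P=unproj(n,u,v,d[v,u],c)
            print(n,l,round(k["p"],2),np.round(k["extent"]),m.sum(),"med",np.median(P,0).round(4),"lo",np.percentile(P,2,axis=0).round(4),"hi",np.percentile(P,98,axis=0).round(4))
            np.save(f"pics/{n}_{l}_{r.index(k) if False else 0}.npy",m) if k is r[0] else None
print(ctrl.sense()["clock"])
E
```

```text
top bottle_mid 0.6 [165. 235.  26.  25.] 463 med [0.5765 0.2128 0.0739] lo [0.5586 0.1971 0.034 ] hi [0.6039 0.2379 0.116 ]
top clear_a_mid 0.9 [168. 290.  23.  22.] 469 med [0.4571 0.2068 0.0743] lo [0.4354 0.1907 0.0317] hi [0.4813 0.2314 0.1164]
top crate 0.81 [162. 229.  38.  88.] 1699 med [0.5165 0.2108 0.0496] lo [0.4263 0.1824 0.0022] hi [0.6143 0.2526 0.0688]
top press_nest 0.95 [250. 148. 134. 138.] 8332 med [ 0.6233 -0.0263  0.0226] lo [ 0.5091 -0.1826  0.0157] hi [0.7313 0.0495 0.3345]
top press_nest 0.44 [168. 290.  20.  24.] 465 med [0.4576 0.2065 0.0744] lo [0.4354 0.1907 0.0346] hi [0.4825 0.23   0.1164]
top bell_rim 0.49 [266. 183.  12.  12.] 147 med [ 0.648  -0.0126  0.301 ] lo [ 0.6435 -0.0201  0.252 ] hi [ 0.6618 -0.004   0.3056]
top lever_pivot 0.94 [246. 149. 139. 137.] 8462 med [ 0.6245 -0.0263  0.0225] lo [ 0.5093 -0.1838  0.0152] hi [0.7331 0.0515 0.3344]
top lever_grip 0.84 [293. 172.  86.  51.] 1193 med [ 0.6017 -0.1272  0.3295] lo [ 0.5822 -0.2002  0.2206] hi [ 0.6994 -0.0531  0.3364]
top press_lever 0.81 [293. 167.  92.  57.] 1173 med [ 0.602  -0.1222  0.3
[... 1338 characters left out ...]
786 0.2218 0.1143]
side lever_pivot 0.77 [275. 185.  97. 117.] 5339 med [ 0.6467 -0.0328  0.0225] lo [ 0.5102 -0.1928  0.0062] hi [0.7401 0.049  0.332 ]
side lever_pivot 0.57 [321. 204.  47.  33.] 603 med [ 0.606  -0.1345  0.3211] lo [ 0.5828 -0.2078  0.204 ] hi [ 0.7038 -0.0479  0.3351]
side lever_grip 0.76 [322. 203.  46.  34.] 619 med [ 0.6065 -0.1328  0.3208] lo [ 0.5829 -0.2078  0.1962] hi [ 0.7069 -0.0438  0.3351]
side press_lever 0.96 [320. 206.  47.  28.] 593 med [ 0.6053 -0.1347  0.3226] lo [ 0.5831 -0.2075  0.2101] hi [ 0.7053 -0.0562  0.3351]
side beaker_mid 0.94 [393. 352.  28.  47.] 1120 med [ 0.6844 -0.443   0.0612] lo [ 0.6529 -0.4687  0.0016] hi [ 0.7151 -0.4051  0.0952]
1.15
```

```bash
python3 - <<'E'
from h import *
cl={}
for n in("top","side"):
    f=np.load(f"pics/{n}1.npz"); d=f["d"]; c=cam(n)
    v,u=np.mgrid[:480,:640]; P=unproj(n,u,v,d,c); P[d<=0]=np.nan
    cl[n]=P
    x,y,z=P[...,0],P[...,1],P[...,2]
    # caps
    for nm,cx,cy in(("amber",.578,.21),("clear1",.518,.208),("clear2",.457,.205)):
        m=(np.hypot(x-cx,y-cy)<.03)&(z>.106)&(z<.125); p=P[m]
        print(n,nm,m.sum(),p.mean(0).round(4),((p.max(0)+p.min(0))/2).round(4))
    m=(z>.013)&(z<.027)&(x>.45)&(x<.85)&(y>-.16)&(y<.12)
    nlab,lab,st,ce=cv2.connectedComponentsWithStats(m.astype(np.uint8))
    k=1+np.argmax(st[1:,4]); m=lab==k; p=P[m]
    r=cv2.minAreaRect(p[:,:2].astype(np.float32)); print(n,"plate z",np.median(p[:,2]).round(4),"rect",r,cv2.boxPoints(r).round(4).tolist())
    # grip
    g=(z>.29)&(z<.35)&(y<-.095)&(y>-.24)&(x>.5)&(x<.68); p=P[g]; 
    q=p[p[:,1]<-.112]
    a=np.polyfit(q[:,1],q[:,0],1); print(n,"grip n",len(q),"x=ay+b",a.round(4),"mean",q.mean(0).round(4),"lo",q.min(0).round(4),"hi",q.max(0).round(4))
    # head points
    h=(z>.18)&(z<.33)&(y>-.05)&(y<.05)&(x>.6); p=P[h]; print(n,'head',len(p),np.percentile(p,[2,98],axis=0).round(4).tolist())
im=cv2.imread("pics/top1.png"); cv2.imwrite("pics/tz.png",cv2.resize(im[140:330,150:400],None,fx=3,fy=3,interpolation=cv2.INTER_CUBIC))
im=cv2.imread("pics/side1.png"); cv2.imwrite("pics/sz.png",cv2.resize(im[170:310,225:425],None,fx=4,fy=4,interpolation=cv2.INTER_CUBIC))
E
```

```text
top amber 85 [0.5819 0.2197 0.1138] [0.5819 0.2203 0.1132]
top clear1 91 [0.519  0.2171 0.1137] [0.5192 0.218  0.1136]
top clear2 92 [0.4598 0.2138 0.1138] [0.4602 0.2141 0.113 ]
top plate z 0.0198 rect ((0.6161032915115356, -0.017112530767917633), (0.22698001563549042, 0.14018188416957855), 9.239039421081543) [[0.4927999973297119, 0.033799998462200165], [0.5152999758720398, -0.10450000315904617], [0.7394000291824341, -0.06809999793767929], [0.7168999910354614, 0.07029999792575836]]
top grip n 731 x=ay+b [-0.1313  0.5751] mean [ 0.5958 -0.1579  0.3316] lo [ 0.5799 -0.2048  0.2978] hi [ 0.619  -0.1121  0.339 ]
top head 2484 [[0.6158, -0.045, 0.2024], [0.737, 0.0347, 0.3023]]
side amber 33 [0.5829 0.2154 0.1117] [0.5837 0.2168 0.1117]
side clear1 37 [0.5197 0.2123 0.1112] [0.521  0.2124 0.1121]
side clear2 35 [0.4598 0.2088 0.1116] [0.4598 0.21   0.1121]
side plate z 0.0186 rect ((0.6237789988517761, -0.020235881209373474), (0.2438320517539978, 0.14902319014072418), 8.844467163085938) [[0.4918999969959259, 0.03460000082850456], [0.5148000121116638, -0.11259999871253967], [0.7556999921798706, -0.07509999722242355], [0.7328000068664551, 0.07209999859333038]]
side grip n 356 x=ay+b [-0.1805  0.5655] mean [ 0.5962 -0.1705  0.3281] lo [ 0.5805 -0.2091  0.2963] hi [ 0.6237 -0.1127  0.3372]
side head 1240 [[0.6162, -0.0479, 0.1892], [0.7415, 0.0126, 0.2994]]
```

View pics/tz.png

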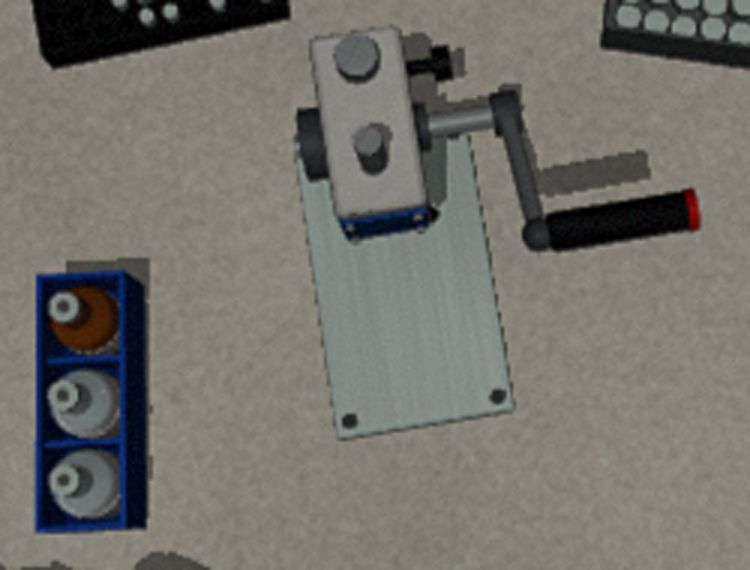

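View pics/sz.png

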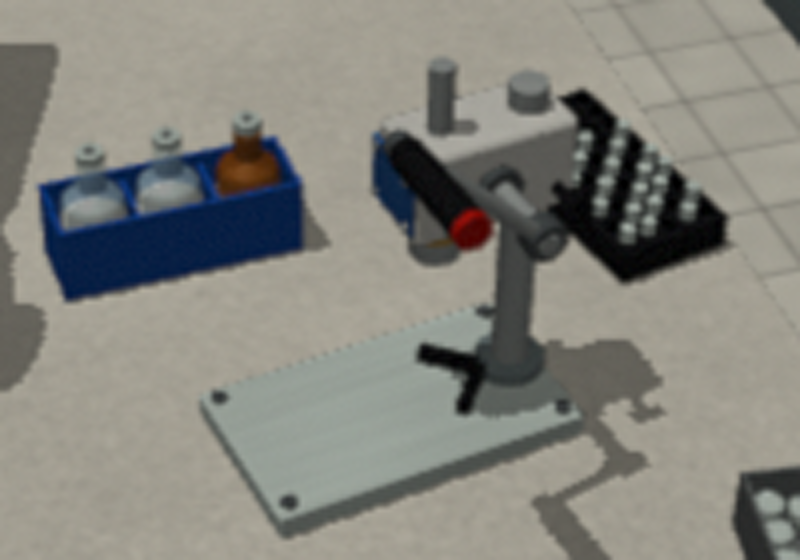

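Measured so far:

| Item | Position (m) |
|---|---|
| Amber axis | about (0.582, 0.218), cap top z 0.113 |
| Crate yaw | about 3° |
| Press yaw | about 9° |
| Nest | about (0.652, -0.012) |
| Grip | about (0.597, -0.160) |

I'll move over the bottle.

Emit:
{"op": "arm_command", "data": {"rows": [0.75,-0.63,0.12,0,0,2.4,60,0.75,-0.63,0.12,0,0,2.4,60,0.75,-0.63,0.12,0,0,2.4,60,0.75,-0.63,0.12,0,0,2.4,60,0.75,-0.63,0.12,0,0,2.4,60]}}

```text
clock: 1.65
tcp_pos: [0.3955, 0.3778, 0.227]
ee_rot: [0.0, 0.078, 0.997, 0.0]
ft_force: [0.6, 0.3, -0.1]
width: 0.0599
```

Emit:
{"op": "arm_command", "data": {"rows": [0.75,-0.63,0.12,0,0,2.4,60,0.75,-0.63,0.12,0,0,2.4,60,0.75,-0.63,0.12,0,0,2.4,60,0.75,-0.63,0.12,0,0,2.4,60,0,0,0,0,0,2.4,60]}}

```text
clock: 2.15
tcp_pos: [0.5501, 0.2487, 0.2513]
ee_rot: [0.002, -0.023, 1.0, -0.001]
ft_force: [-0.4, 0.5, 0.6]
width: 0.0598
```

```bash
python3 - <<'E'
from h import *
s=ctrl.sense(); print(s["clock"],s["joints"].round(3),s["tcp_pos"],q2R(s["ee_rot"]).round(3).tolist())
c=cam("wrist"); im,d=snap("wrist","w1")
r=ctrl.regions_of("wrist","bottle_mid")
for k in r: print(k["p"],k["extent"])
np.savez("pics/w1c.npz",eye=c[2],Rm=c[1])
v,u=np.mgrid[:480,:640]; P=unproj("wrist",u,v,d,c)
x,y,z=P[...,0],P[...,1],P[...,2]
m=(np.hypot(x-.582,y-.218)<.035)&(z>.108)&(z<.125)&(d>0); p=P[m]; print(m.sum(),p.mean(0),(p.max(0)+p.min(0))/2, np.median(p[:,2]))
uv=np.argwhere(m); print(uv.min(0),uv.max(0))
E
```

```text
2.15 [ 0.357  0.31   1.362 -0.003  1.466 -1.26 ] [0.5500532  0.24871432 0.251263  ] [[-0.999, -0.047, 0.005], [-0.047, 0.999, -0.001], [-0.005, -0.002, -1.0]]
0.76 [273.2, 203.9, 48.0, 58.2]
435 [0.58183005 0.22201856 0.11256741] [0.58243201 0.22178874 0.11141378] 0.11271033004621711
[239 280] [261 303]
```

View pics/w1.png

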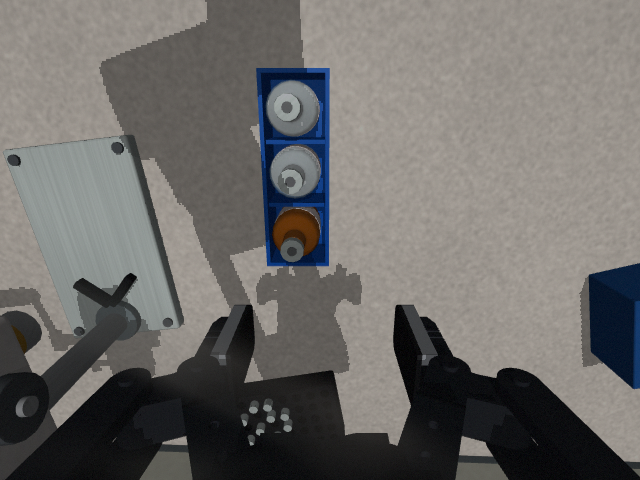

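The wrist view shows the amber cap at (291,250), the clear caps at (291,181) and (287,107), the plate with the black V-stop near (108,290), and the head at lower left. From the wrist depth the amber axis is (0.582, 0.221). The same picture gives me another fix on the plate and V.

```bash
python3 - <<'E'
from h import *
f=np.load("pics/w1.npz"); d=f["d"]; im=f["im"]; cc=np.load("pics/w1c.npz"); c=(ctrl.camera_model("wrist"),cc["Rm"],cc["eye"])
v,u=np.mgrid[:480,:640]; P=unproj("wrist",u,v,d,c); x,y,z=P[...,0],P[...,1],P[...,2]
m=(z>.016)&(z<.024)&(x>.45)&(x<.76)&(y>-.16)&(y<.12)&(d>0)
nl,lab,st,_=cv2.connectedComponentsWithStats(m.astype(np.uint8)); m=lab==1+np.argmax(st[1:,4]); p=P[m]
hull=cv2.convexHull(p[:,:2].astype(np.float32))
r=cv2.minAreaRect(hull); print("plate",np.median(p[:,2]),r,cv2.boxPoints(r).round(4).tolist())
# V stop: z .028-.040 near nest
for n in ("wrist","top","side"):
    if n=="wrist": PP,dd,ii=P,d,im
    else:
        g=np.load(f"pics/{n}1.npz"); dd=g["d"];ii=g["im"]; PP=unproj(n,u,v,dd,cam(n))
    z=PP[...,2]
    b=(z>.027)&(z<.040)&(np.hypot(PP[...,0]-.66,PP[...,1]+.01)<.07)&(dd>0)&(ii.max(-1)<60)
    q=PP[b]; ex=np.array([np.cos(np.radians(9.1)),np.sin(np.radians(9.1))]); ey=np.array([-ex[1],ex[0]])
    w=(q[:,:2]-[.652,-.012]); a=np.c_[w@ex,w@ey]
    print(n,len(q),np.median(q[:,2]).round(4))
    for sgn in(1,-1):
        s=a[(a[:,1]*sgn>.006)]
        if len(s)>10:
            k=np.polyfit(s[:,1],s[:,0],1); print("  bar",sgn,len(s),k.round(4),s.min(0).round(4),s.max(0).round(4))
E
```

```text
plate 0.018753928667828546 ((0.6225523948669434, -0.015055827796459198), (0.23933367431163788, 0.14185325801372528), 9.128949165344238) [[0.49309998750686646, 0.035999998450279236], [0.5156999826431274, -0.10409999638795853], [0.7519999742507935, -0.06610000133514404], [0.7294999957084656, 0.07400000095367432]]
wrist 806 0.0323
  bar 1 410 [-1.2491  0.0593] [0.0073 0.0063] [0.0751 0.0382]
  bar -1 289 [0.9246 0.0377] [ 0.0075 -0.0334] [ 0.0421 -0.0061]
top 11 0.0326
  bar -1 11 [-0.2116  0.0052] [ 0.0071 -0.0338] [ 0.0165 -0.028 ]
side 128 0.0319
  bar 1 31 [-0.928   0.0382] [0.0075 0.0061] [0.0496 0.0326]
  bar -1 71 [0.9006 0.0577] [ 0.0072 -0.0401] [ 0.073  -0.0086]
```

Emit:
{"op": "arm_command", "data": {"rows": [0.32,-0.28,0,0,0,0,50,0.32,-0.28,0,0,0,0,50,0,0,0,0,0,0,50]}}

```text
clock: 2.55
tcp_pos: [0.5778, 0.2239, 0.2503]
ee_rot: [0.0, -0.025, 1.0, -0.0]
ft_force: [0.4, -1.0, -0.1]
width: 0.05
```

Emit:
{"op": "arm_command", "data": {"rows": [0.08,-0.07,-0.7,0,0,0,50,0,0,-0.7,0,0,0,50,0,0,-0.7,0,0,0,50,0,0,-0.6,0,0,0,50,0,0,-0.3,0,0,0,50]}}

```text
clock: 3.05
tcp_pos: [0.5774, 0.2216, 0.0974]
ee_rot: [-0.003, -0.026, 1.0, -0.0]
ft_force: [-0.2, 0.8, 0.5]
width: 0.0502
```

Emit:
{"op": "arm_command", "data": {"rows": [0,0,-0.2,0,0,0,50,0,0,-0.16,0,0,0,50,0,0,0,0,0,0,50]}}

```text
clock: 3.35
tcp_pos: [0.5798, 0.2218, 0.0821]
ee_rot: [-0.001, -0.026, 1.0, -0.0]
ft_force: [0.0, -0.2, -0.4]
width: 0.05
```

```bash
python3 - <<'E'
from h import *
snap("wrist","w2"); print(ctrl.sense()["tcp_pos"])
E
```

```text
[0.58037047 0.22186428 0.08287165]
```

View pics/w2.png

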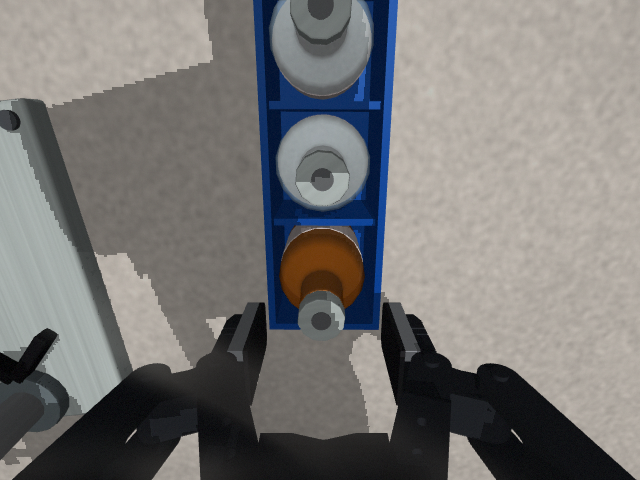

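The cap at (321,315) is midway between the fingers (265 to 385), so I'll close.

Emit:
{"op": "arm_command", "data": {"rows": [0.03,0,0,0,0,0,0,0,0,0,0,0,0,0,0,0,0,0,0,0,0,0,0,0,0,0,0,0,0,0,0,0,0,0,0]}}

```text
clock: 3.9
tcp_pos: [0.5819, 0.2215, 0.0829]
ee_rot: [0.0, -0.026, 1.0, 0.0]
ft_force: [-0.5, 0.7, 0.1]
width: -0.0
```

Emit:
{"op": "arm_command", "data": {"rows": [0,0,0.1,0,0,0,0,0,0,0.2,0,0,0,0,0,0,0.4,0,0,0,0,0,0,0.6,0,0,0,0,0,0,0.7,0,0,0,0]}}

```text
clock: 4.4
tcp_pos: [0.581, 0.2213, 0.1834]
ee_rot: [-0.001, -0.026, 1.0, -0.0]
ft_force: [0.3, 0.3, 0.7]
width: -0.0001
```

Emit:
{"op": "arm_command", "data": {"rows": [0,0,0.6,0,0,0,0,0,0,0,0,0,0,0]}}

```text
clock: 4.6
tcp_pos: [0.5853, 0.2227, 0.2192]
ee_rot: [0.006, -0.026, 1.0, 0.002]
ft_force: [0.6, 0.9, -0.1]
width: 0.0003
```

```bash
python3 - <<'E'
from h import *
print(ctrl.sense()); snap("wrist","w3");snap("side","s3")
a=cv2.imread("pics/s3.png")[170:310,225:425]
cv2.imwrite("pics/s3z.png",cv2.resize(a,None,fx=4,fy=4,interpolation=cv2.INTER_CUBIC))
E
```

```text
{'clock': 4.6, 'joints': array([ 2.96079908e-01,  3.56707070e-01,  1.37103823e+00,  1.06519661e-05,
        1.40238482e+00, -1.32587015e+00]), 'dq': array([ 0.00078336,  0.03758327,  0.0770984 , -0.00218477, -0.04822093,
       -0.00080174]), 'effort': array([ 1.85140490e-02, -4.89923644e+01, -2.53322661e+01, -5.10280835e-03,
        5.13460748e-01, -3.85545104e-05]), 'tcp_pos': array([0.58531386, 0.222672  , 0.219156  ]), 'ee_rot': array([ 0.00552143, -0.02557279,  0.99965653,  0.00153654]), 'ft_force': array([ 0.62450613,  0.85697987, -0.14660631]), 'torque': array([ 0.00045953, -0.00902288,  0.00757242]), 'width': 0.00028960111469762933}
```

View pics/w3.png

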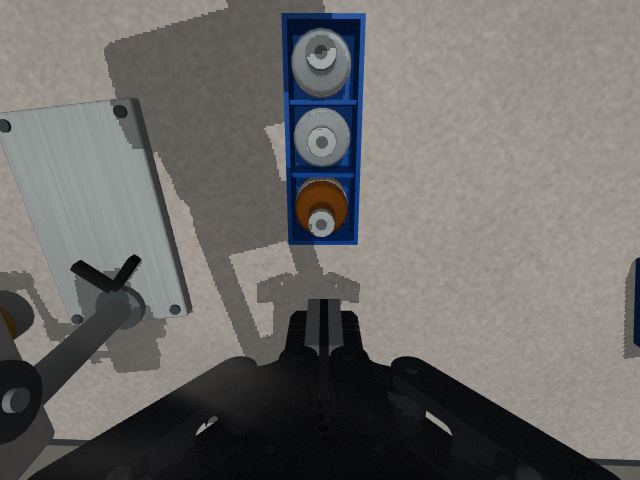

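View pics/s3z.png

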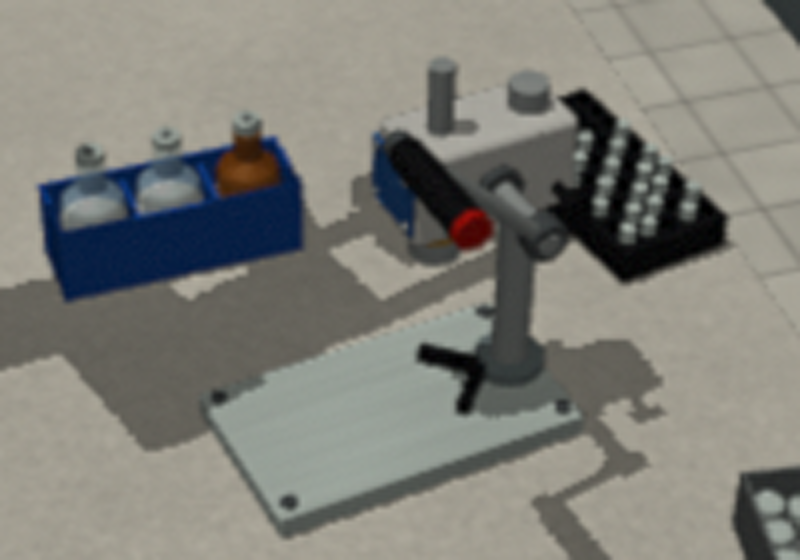

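The fingers shut to 0 mm, so the grasp missed. The amber bottle is still standing in its pocket, cap at (321,222). I need to find out why before trying again.

```bash
python3 - <<'E'
from h import *
s=ctrl.sense(); T=s["tcp_pos"]; Rt=q2R(s["ee_rot"]); c=cam("wrist")
print(s["clock"],T,"eye",c[2]); print("cam in tool",((c[2]-T)@Rt).round(4)); print("cam rot in tool",(Rt.T@c[1]).round(3).tolist())
for k in (0,.0187,.05): print(k,proj("wrist",T-Rt[:,2]*k,c).round(1))
for n in("side","top"): print(n,proj(n,T).round(1))
f=np.load("pics/w3.npz"); d=f["d"]; 
v,u=np.mgrid[:480,:640]; P=unproj("wrist",u,v,d,c)
Q=(P-T)@Rt
for r in (295,300,305,310,320,330,340,350,360,380,400): print(r,[(round(float(d[r,cc]),4),Q[r,cc].round(4).tolist()) for cc in(315,333)])
x,y,z=P[...,0],P[...,1],P[...,2]
m=(np.hypot(x-.582,y-.222)<.035)&(z>.108)&(z<.125)&(d>0); p=P[m]; print(m.sum(),p.mean(0),(p.max(0)+p.min(0))/2)
E
```

```text
4.7 [0.58236413 0.2217246  0.21431578] eye [0.49909964 0.2184449  0.39005161]
cam in tool [ 0.0828  0.0011 -0.176 ]
cam rot in tool [[-0.0, -0.947, -0.32], [1.0, -0.0, -0.0], [0.0, -0.32, 0.947]]
0 [[321.4 285.4]]
0.0187 [[321.2 302.2]]
0.05 [[320.8 339.3]]
side [[284.9 170.4]]
top [[155.2 234.1]]
295 [(0.4393, [-0.1163, -0.0091, 0.2205]), (0.4413, [-0.1172, 0.0125, 0.2223])]
300 [(0.1538, [0.0111, -0.0025, -0.0378]), (0.153, [0.0115, 0.0051, -0.0385])]
305 [(0.1482, [0.0118, -0.0023, -0.0436]), (0.1493, [0.0113, 0.005, -0.0425])]
310 [(0.1455, [0.0112, -0.0023, -0.0466]), (0.1452, [0.0114, 0.0049, -0.0469])]
320 [(0.1378, [0.0114, -0.0021, -0.0546]), (0.1371, [0.0118, 0.0046, -0.0553])]
330 [(0.1305, [0.0118, -0.0019, -0.0622]), (0.1304, [0.0119, 0.0045, -0.0623])]
340 [(0.1252, [0.0115, -0.0018, -0.0679]), (0.1249, [0.0117, 0.0043, -0.0682])]
350 [(0.1233, [0.0094, -0.0018, -0.0706]), (0.1178, [0.0126, 0.0041, -0.0753])]
360 [(0.1141, [0.0119, -0.0016, -0.0795]), (0.1138, [0.0121, 0.004, -0.0798])]
380 [(0.1104, [0.0085, -0.0015, -0.0845]), (0.1063, [0.0112, 0.0038, -0.0879])]
400 [(0.1166, [-0.0017, -0.0016, -0.0814]), (0.1168, [-0.0018, 0.0041, -0.0813])]
246 [0.57839289 0.22040657 0.10857242] [0.57845405 0.22059996 0.10914847]
```

View pics/s3.png

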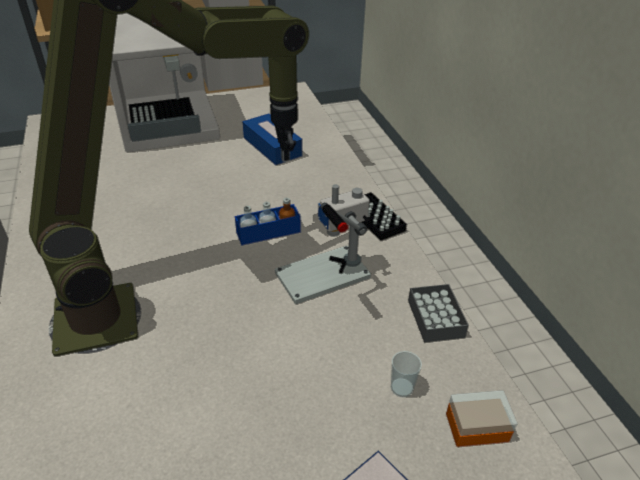

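The geometry explains it. In both the wrist depth and the side view, the fingertips end about 35 mm short of the reported TCP (side: tips at row 160, projected TCP at row 170). I'll measure that precisely in both views.

```bash
python3 - <<'E'
from h import *
s=ctrl.sense(); T=s["tcp_pos"]; Rt=q2R(s["ee_rot"]); print(s["clock"],T)
f=np.load("pics/s3.npz"); d=f["d"]; c=cam("side"); v,u=np.mgrid[:480,:640]; P=unproj("side",u,v,d,c)
Q=(P-T)@Rt; m=(np.abs(Q[...,0])<.06)&(np.abs(Q[...,1])<.06)&(Q[...,2]<.06)&(Q[...,2]>-.3)&(d>0)
q=Q[m]; print("side max z in tool",np.sort(q[:,2])[-12:].round(4)); t=q[q[:,2]>q[:,2].max()-.012]; print(t.mean(0).round(4))
f=np.load("pics/w3.npz"); d=f["d"]; c=cam("wrist"); P=unproj("wrist",u,v,d,c); Q=(P-T)@Rt
m=(np.abs(Q[...,0])<.03)&(np.abs(Q[...,1])<.03)&(Q[...,2]<.04)&(d>0)
q=Q[m]; print("wrist max z",np.sort(q[:,2])[-12:].round(4)); t=q[q[:,2]>-.05]; print(t.min(0).round(4),t.max(0).round(4))
# open image w2: tips at 50mm
f=np.load("pics/w2.npz"); d=f["d"]; 
T2=np.array([.58037,.22186,.08287]); 
# reuse camera-in-tool
Rc=Rt.T@c[1]; ec=(c[2]-T)@Rt
m_=ctrl.camera_model("wrist"); p=np.stack([(u-m_["cx"])/m_["fx"]*d,(v-m_["cy"])/m_["fy"]*d,d],-1)@Rc.T+ec
mm=(p[...,0]>-.02)&(p[...,0]<.03)&(np.abs(p[...,1])>.022)&(np.abs(p[...,1])<.034)&(p[...,2]<-.01)&(d>0)
q=p[mm]; print("w2 finger max z",np.sort(q[:,2])[-10:].round(4),q[:,0].max())
E
```

```text
4.7 [0.58236413 0.2217246  0.21431578]
side max z in tool [-0.0439 -0.0431 -0.0428 -0.0403 -0.0398 -0.0392 -0.0384 -0.0381 -0.0376
 -0.0373 -0.0371 -0.0356]
[ 0.0002 -0.0109 -0.0416]
wrist max z [-0.0372 -0.0371 -0.0371 -0.0371 -0.0371 -0.0371 -0.037  -0.0369 -0.0369
 -0.0368 -0.0366 -0.0361]
[ 0.0064 -0.0125 -0.05  ] [ 0.0123  0.0146 -0.0361]
w2 finger max z [-0.0367 -0.0365 -0.0365 -0.0363 -0.0363 -0.0362 -0.036  -0.0359 -0.0357
 -0.0352] 0.019054143638705
```

The tips sit 36.5 mm behind the reported TCP along the tool axis; there's no lateral error. From here on I'll use tip = TCP − 0.0365·z_tool. Retrying the grasp with reported z about 0.047.

Emit:
{"op": "arm_command", "data": {"rows": [0,0,0,0,0,0,50,0,0,-0.6,0,0,0,50,0,0,-0.8,0,0,0,50,0,0,-0.7,0,0,0,50,0,0,-0.6,0,0,0,50]}}

```text
clock: 5.2
tcp_pos: [0.5795, 0.2208, 0.0741]
ee_rot: [-0.002, -0.026, 1.0, -0.001]
ft_force: [-0.2, -0.1, -0.0]
width: 0.0496
```

Emit:
{"op": "arm_command", "data": {"rows": [0,0,-0.3,0,0,0,50,0,0,-0.2,0,0,0,50,0,0,-0.12,0,0,0,50,0,0,0,0,0,0,50]}}

```text
clock: 5.6
tcp_pos: [0.5812, 0.2213, 0.0457]
ee_rot: [-0.001, -0.026, 1.0, -0.0]
ft_force: [0.3, -0.0, 0.3]
width: 0.0502
```

```bash
python3 - <<'E'
from h import *
print(ctrl.sense()["tcp_pos"],ctrl.sense()["ft_force"]);snap("wrist","w4")
E
```

```text
[0.58121421 0.22134581 0.04567598] [ 0.34490582 -0.0160888   0.33501945]
```

View pics/w4.png

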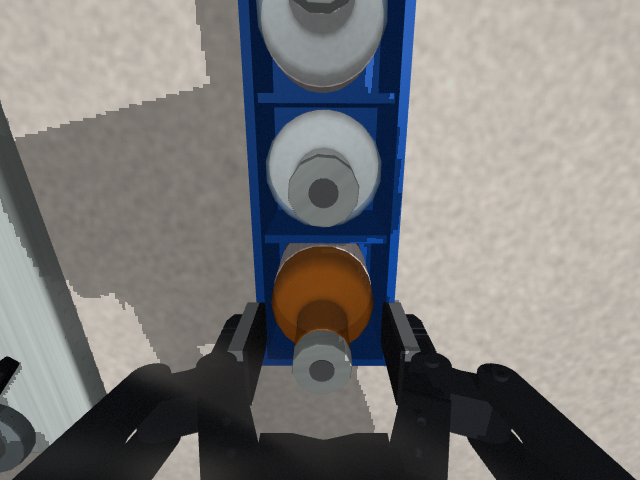

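The cap at (321,368) is now well inside the finger length and centred between the jaws. Closing.

Emit:
{"op": "arm_command", "data": {"rows": [0,0,0,0,0,0,0,0,0,0,0,0,0,0,0,0,0,0,0,0,0,0,0,0,0,0,0,0,0,0,0.1,0,0,0,0]}}

```text
clock: 6.15
tcp_pos: [0.5812, 0.2214, 0.0514]
ee_rot: [-0.001, -0.025, 1.0, -0.0]
ft_force: [-0.2, 0.5, -2.3]
width: 0.0202
```

Emit:
{"op": "arm_command", "data": {"rows": [0,0,0.3,0,0,0,0,0,0,0.6,0,0,0,0,0,0,0.7,0,0,0,0,0,0,0.3,0,0,0,0,0,0,0,0,0,0,0]}}

```text
clock: 6.65
tcp_pos: [0.5835, 0.2223, 0.1495]
ee_rot: [0.003, -0.026, 1.0, 0.001]
ft_force: [0.7, 0.2, -2.0]
width: 0.0204
```

```bash
python3 - <<'E'
from h import *
print(ctrl.sense());snap("wrist","w5");snap("side","s5")
cv2.imwrite("pics/s5z.png",cv2.resize(cv2.imread("pics/s5.png")[90:310,200:420],None,fx=2.7,fy=2.7,interpolation=cv2.INTER_CUBIC))
E
```

```text
{'clock': 6.65, 'joints': array([ 2.96197031e-01,  4.08398590e-01,  1.46988059e+00,  3.20432970e-04,
        1.25783290e+00, -1.32587859e+00]), 'dq': array([-0.00208248,  0.03518735,  0.05712291, -0.00119984, -0.03014048,
       -0.00029119]), 'effort': array([ 2.15683691e-02, -5.27085435e+01, -2.47934908e+01, -2.25136042e-03,
        3.48989703e-01,  7.54427901e-05]), 'tcp_pos': array([0.58350337, 0.22232092, 0.14946994]), 'ee_rot': array([ 2.59982376e-03, -2.55878493e-02,  9.99668810e-01,  8.79410991e-04]), 'ft_force': array([ 0.72335783,  0.16981012, -1.97971885]), 'torque': array([ 0.04771572,  0.01513277, -0.02324511]), 'width': 0.02039344369515362}
```

View pics/s5z.png

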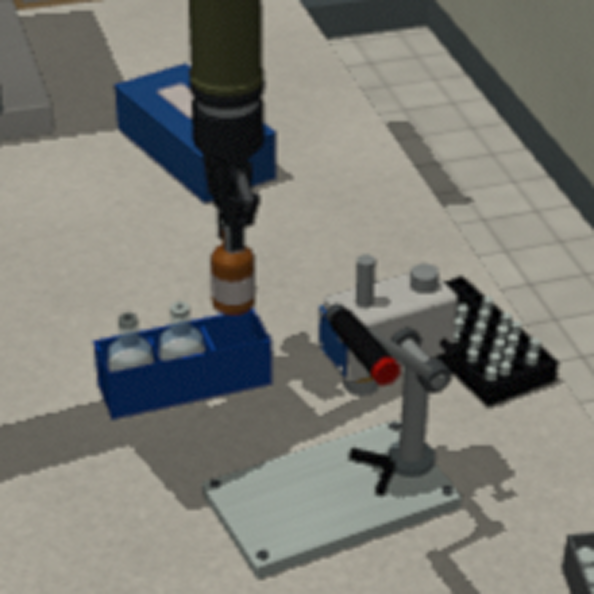

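View pics/w5.png

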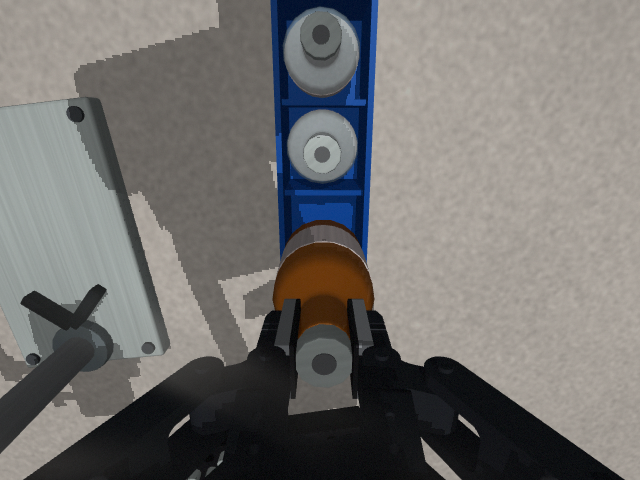

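The side view shows the amber bottle hanging straight in the fingers, clear of the crate, and the clear bottles are untouched. Now over to the front of the plate.

Emit:
{"op": "arm_command", "data": {"rows": [-0.25,-0.4,0,0,0,1,0,-0.32,-0.7,0,0,0,1,0,0,-0.8,0,0,0,1,0,0,-0.8,0,0,0,1,0,0,-0.8,0,0,0,1,0]}}

```text
clock: 7.25
tcp_pos: [0.5512, 0.0454, 0.1444]
ee_rot: [-0.002, -0.07, 0.998, 0.0]
ft_force: [0.8, -0.4, -2.0]
width: 0.02
```

Emit:
{"op": "arm_command", "data": {"rows": [0,-0.7,0,0,0,1,0,0,-0.4,0,0,0,0,0,0,-0.16,0,0,0,0,0,0,0,-0.5,0,0,0,0,0,0,-0.5,0,0,0,0]}}

```text
clock: 7.75
tcp_pos: [0.5533, -0.0161, 0.0956]
ee_rot: [0.0, -0.077, 0.997, 0.0]
ft_force: [0.3, 0.1, -2.0]
width: 0.02
```

Emit:
{"op": "arm_command", "data": {"rows": [0,0,-0.3,0,0,0,0,0,0,-0.1,0,0,0,0,0,0,0,0,0,0,0]}}

```text
clock: 8.05
tcp_pos: [0.552, -0.0156, 0.0751]
ee_rot: [-0.002, -0.078, 0.997, 0.0]
ft_force: [-0.1, 0.1, -2.2]
width: 0.0203
```

```bash
python3 - <<'E'
from h import *
s=ctrl.sense();print(s["clock"],s["tcp_pos"],s["ft_force"],s["width"],s["joints"].round(3),q2R(s["ee_rot"]).round(3).tolist());snap("side","s6");snap("top","t6")
a=cv2.resize(cv2.imread("pics/s6.png")[130:310,240:420],None,fx=2.2,fy=2.2); b=cv2.resize(cv2.imread("pics/t6.png")[130:310,220:400],None,fx=2.2,fy=2.2)
cv2.imwrite("pics/c6.png",np.hstack([a,b]))
E
```

```text
8.05 [ 0.55196997 -0.01561076  0.07509678] [-0.0736435   0.11009145 -2.19408816] 0.020317392148978233 [-0.105  0.398  1.711  0.     1.036 -1.832] [[-0.988, -0.156, -0.004], [-0.156, 0.988, 0.001], [0.003, 0.001, -1.0]]
```

View pics/c6.png

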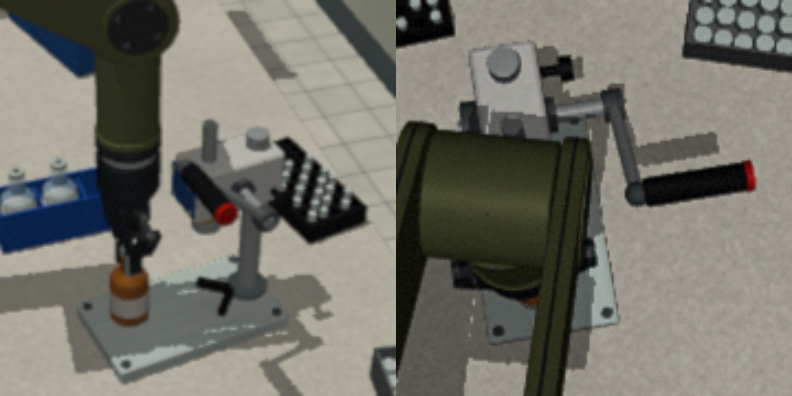

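The bottle hangs over the front of the plate, a few mm to the left of centre. Lowering slowly.

Emit:
{"op": "arm_command", "data": {"rows": [0,0,-0.12,0,0,0,0,0,0,-0.06,0,0,0,0,0,0,-0.04,0,0,0,0,0,0,0,0,0,0,0]}}

```text
clock: 8.55
tcp_pos: [0.553, -0.0164, 0.0654]
ee_rot: [-0.0, -0.078, 0.997, 0.0]
ft_force: [1.3, -1.0, -1.2]
width: 0.02
```

Emit:
{"op": "arm_command", "data": {"rows": [0,0,-0.03,0,0,0,0,0,0,-0.03,0,0,0,0,0,0,0,0,0,0,0]}}

```text
clock: 8.85
tcp_pos: [0.5538, -0.0166, 0.0638]
ee_rot: [0.001, -0.078, 0.997, -0.0]
ft_force: [-1.2, -0.5, 6.1]
width: 0.0203
```

Contact: the vertical force went from -2 to +6 N, so the bottle stands on the plate. Release and back up.

Emit:
{"op": "arm_command", "data": {"rows": [0,0,0.02,0,0,0,45,0,0,0,0,0,0,45,0,0,0,0,0,0,45,0,0,0.2,0,0,0,45,0,0,0.5,0,0,0,45]}}

```text
clock: 9.35
tcp_pos: [0.5512, -0.0162, 0.0973]
ee_rot: [-0.003, -0.078, 0.997, 0.0]
ft_force: [-0.6, 0.3, -0.1]
width: 0.0449
```

Emit:
{"op": "arm_command", "data": {"rows": [-0.1,0,0.8,0,0,0,45,-0.6,-0.1,0.6,0,0,0,45,-0.9,-0.1,0.3,0,0,0,45,-0.9,-0.1,0,0,0,0,45,-0.5,0,0,0,0,0,45]}}

```text
clock: 9.85
tcp_pos: [0.3997, -0.0315, 0.1845]
ee_rot: [-0.0, -0.078, 0.997, -0.0]
ft_force: [0.5, 0.3, -0.3]
width: 0.045
```

```bash
python3 - <<'E'
from h import *
s=ctrl.sense();print(s["clock"],s["tcp_pos"],s["joints"].round(3))
P={}
v,u=np.mgrid[:480,:640]
for n in("wrist","side","top"):
    c=cam(n); im,d=snap(n,n[0]+"7"); p=unproj(n,u,v,d,c); x,y,z=p[...,0],p[...,1],p[...,2]
    m=(np.hypot(x-.553,y+.017)<.035)&(z>.122)&(z<.14)&(d>0); q=p[m]; 
    if len(q): print(n,len(q),"cap",q.mean(0).round(4),((q.max(0)+q.min(0))/2).round(4))
    b=(np.hypot(x-.553,y+.017)<.04)&(z>.03)&(z<.075)&(d>0); q=p[b]
    if len(q)>20:
        from scipy.optimize import least_squares
        r=least_squares(lambda t:np.hypot(q[:,0]-t[0],q[:,1]-t[1])-.025,[.553,-.017],loss="soft_l1",f_scale=.002); print(n,"body",len(q),r.x.round(4),np.abs(r.fun).mean())
np.save("pics/w7eye.npy",cam("wrist")[2])
E
```

```text
9.85 [ 0.39971432 -0.0314811   0.18450123] [-0.184  0.071  1.853 -0.     1.218 -1.91 ]
wrist 529 cap [ 0.5503 -0.0167  0.1278] [ 0.5515 -0.0166  0.1262]
wrist body 1299 [ 0.5541 -0.0166] 0.0003585298401177016
side 47 cap [ 0.5542 -0.0233  0.128 ] [ 0.5552 -0.0218  0.1278]
side body 205 [ 0.5555 -0.0199] 0.0015792552261010915
top 82 cap [ 0.5539 -0.0178  0.1302] [ 0.5544 -0.0183  0.1291]
top body 49 [ 0.554  -0.0175] 0.00025025076120852106
```

View pics/w7.png

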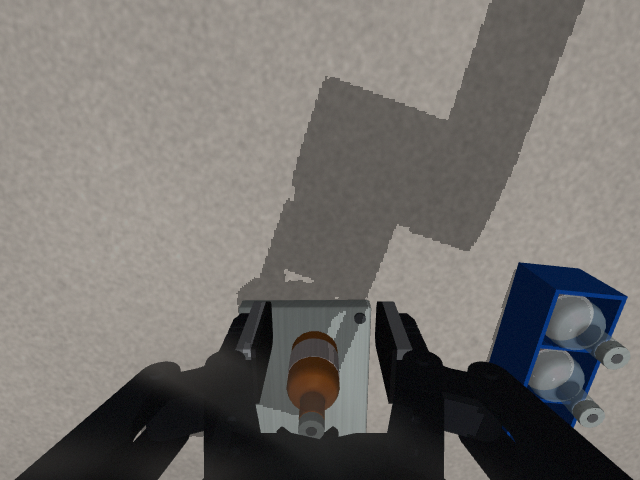

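View pics/s7.png

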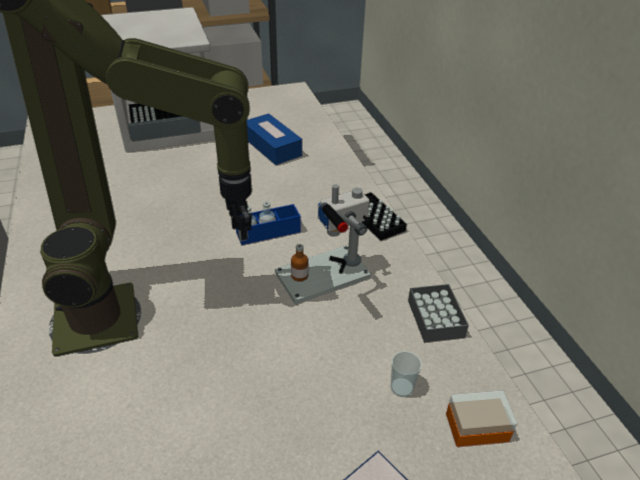

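The bottle stands at (0.554, -0.017). The wrist body fit and the top view agree within 1 mm. Relative to the nest that's 98 mm to the front and 9 mm to the left. I'll fit a quick planar arm model to check reach for the tilted grasp.

```bash
cat > kin.py <<'E'
import numpy as np
from scipy.optimize import least_squares
S=np.array([[.3076,1.5077,1.3284,.5742,.1957],[.31,1.362,1.466,.6036,.2513],[.3567,1.371,1.4024,.6262,.2192],[.4084,1.4699,1.2578,.6244,.1495],[.398,1.711,1.036,.5522,.0751],[.071,1.853,1.218,.401,.1845]])
def fk(p,j2,j3,j5):
    a,b,pa,pb,h,r0,L=p; t=j2+j3+j5
    return r0+a*np.sin(j2+pa)+b*np.sin(j2+j3+pb)+L*np.sin(t), h+a*np.cos(j2+pa)+b*np.cos(j2+j3+pb)+L*np.cos(t)
def fit(S):
    best=None
    for pb in(0,1.57,-1.57,.3):
        f=least_squares(lambda p:np.r_[np.concatenate([np.subtract(fk(p,*s[:3]),s[3:]) for s in S]),1e-3*(p[5]),1e-3*(p[6]-.25),1e-3*p[2]],[.5,.45,0,pb,.2,0,.25])
        if best is None or f.cost<best.cost: best=f
    return best
E
python3 - <<'E'
from kin import *
f=fit(S); print(f.x.round(3),np.abs(f.fun).max())
p=f.x
for nm,r,z in(("setdown",.554+.04,.026),("setdown hi",.50,.10),("nest",.652+.04,.026),("back",.45,.12)):
  for tilt in(50,45,40):
    t=np.pi-np.radians(tilt)
    g=least_squares(lambda q:np.subtract(fk(p,q[0],q[1],t-q[0]-q[1]),(r,z)),[.2,1.8]); q=g.x
    print(nm,tilt,q.round(3),"j5",round(t-q.sum(),3),"err",np.abs(g.fun).max().round(4))
E
```

```text
[0.644 0.431 0.    0.256 0.196 0.002 0.407] 0.00015695772207070753
setdown 50 [0.667 2.497] j5 -0.895 err 0.0
setdown 45 [0.555 2.413] j5 -0.612 err 0.0
setdown 40 [0.479 2.329] j5 -0.365 err 0.0
setdown hi 50 [0.409 2.64 ] j5 -0.78 err 0.0
setdown hi 45 [0.268 2.526] j5 -0.438 err 0.0
setdown hi 40 [0.194 2.428] j5 -0.179 err 0.0
nest 50 [0.624 2.258] j5 -0.613 err 0.0
nest 45 [0.562 2.187] j5 -0.393 err 0.0
nest 40 [0.52  2.112] j5 -0.188 err 0.0
back 50 [0.319 2.72 ] j5 -0.77 err 0.0
back 45 [0.143 2.584] j5 -0.371 err 0.0
back 40 [0.068 2.48 ] j5 -0.105 err 0.0
```

```bash
python3 - <<'E'
from h import *
f=np.load("pics/s7.npz"); d=f["d"]; 
for (u,v) in((230,107),(225,100),(235,112),(75,270),(70,240)):
    print((u,v),unproj("side",u,v,d[v,u]).round(3))
print("tcp .4,-.031,.1845; base yaw -.184")
from kin import *
for L in(.2,.25,.3,.35,.4):
    def res(p):
        q=np.r_[p,L]; return np.concatenate([np.subtract(fk(q,s[0],s[1],np.pi-s[0]-s[1]),s[3:]) for s in S])
    g=least_squares(res,[.5,.45,0,.2,.2,0]); q=np.r_[g.x,L]; print(L,g.x.round(3),np.abs(g.fun).max().round(5))
    for nm,r,z in(("setdown",.594,.026),("nest",.692,.026),("back",.45,.12)):
      for tilt in(50,40,30):
        t=np.pi-np.radians(tilt)
        h=least_squares(lambda w:np.subtract(fk(q,w[0],w[1],t-w[0]-w[1]),(r,z)),[.2,1.8]); print("  ",nm,tilt,h.x.round(2),"j5",round(t-h.x.sum(),2),np.abs(h.fun).max().round(4))
E
```

```text
(230, 107) [ 0.393 -0.091  0.593]
(225, 100) [ 0.384 -0.091  0.61 ]
(235, 112) [ 0.401 -0.097  0.584]
(75, 270) [ 0.011 -0.081  0.241]
(70, 240) [ 0.005 -0.001  0.267]
tcp .4,-.031,.1845; base yaw -.184
0.2 [ 0.649  0.436 -0.002  0.274 -0.007  0.003] 0.00222
   setdown 50 [0.48 2.06] j5 -0.28 0.0
   setdown 40 [0.45 1.99] j5 -0.0 0.0
   setdown 30 [0.44 1.91] j5 0.26 0.0
   nest 50 [0.56 1.85] j5 -0.14 0.0
   nest 40 [0.54 1.78] j5 0.13 0.0
   nest 30 [0.54 1.7 ] j5 0.38 0.0
   back 50 [0.15 2.24] j5 -0.12 0.0
   back 40 [0.12 2.16] j5 0.16 0.0
   back 30 [0.12 2.08] j5 0.41 0.0
0.25 [ 0.649  0.436 -0.002  0.274  0.043  0.003] 0.00222
   setdown 50 [0.5  2.16] j5 -0.39 0.0
   setdown 40 [0.45 2.07] j5 -0.08 0.0
   setdown 30 [0.43 1.97] j5 0.21 0.0
   nest 50 [0.56 1.94] j5 -0.23 0.0
   nest 40 [0.53 1.86] j5 0.06 0.0
   nest 30 [0.52 1.76] j5 0.34 0.0
   back 50 [0.15 2.34] j5 -0.22 0.0
   back 40 [0.11 2.23] j5 0.1 0.0
   back 30 [0.1  2.13] j5 0.38 0.0
0.3 [ 0.649  0.436 -0.002  0.274  0.093  0.003] 0.00222
   setdown 50 [0.53 2.26] j5 -0.52 0.0
   setdown 40 [0.46 2.15] j5 -0.16 
[... 326 characters left out ...]
[0.58 2.36] j5 -0.67 0.0
   setdown 40 [0.47 2.23] j5 -0.25 0.0
   setdown 30 [0.42 2.09] j5 0.11 0.0
   nest 50 [0.59 2.14] j5 -0.46 0.0
   nest 40 [0.52 2.01] j5 -0.09 0.0
   nest 30 [0.5  1.88] j5 0.24 0.0
   back 50 [0.21 2.55] j5 -0.49 0.0
   back 40 [0.08 2.38] j5 -0.02 0.0
   back 30 [0.06 2.24] j5 0.32 0.0
0.4 [ 0.649  0.436 -0.002  0.274  0.193  0.003] 0.00222
   setdown 50 [0.67 2.47] j5 -0.87 0.0
   setdown 40 [0.49 2.31] j5 -0.35 0.0
   setdown 30 [0.41 2.15] j5 0.06 0.0
   nest 50 [0.63 2.23] j5 -0.59 0.0
   nest 40 [0.53 2.09] j5 -0.17 0.0
   nest 30 [0.49 1.94] j5 0.19 0.0
   back 50 [0.33 2.69] j5 -0.75 0.0
   back 40 [0.08 2.46] j5 -0.1 0.0
   back 30 [0.04 2.29] j5 0.29 0.0
```

View pics/t7.png

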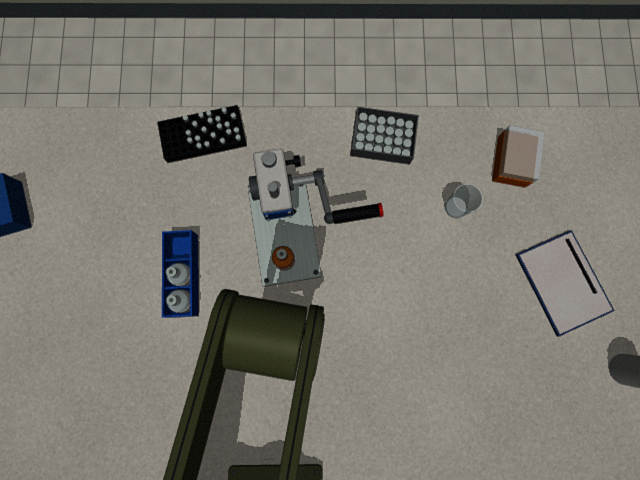

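The side depth puts the wrist axis 0.41 m above the reported TCP, so L≈0.407. For a 45° tilt pointing straight ahead, j5 would have to go negative, so j4 must roll. I'll build a full 6-joint model and see which approach headings work.

```bash
cat >> kin.py <<'E'
from scipy.spatial.transform import Rotation as Ro
PP=np.array([0.644,0.431,0.,0.256,0.196,0.002,0.407])
LO=np.array([-3.12,-1.05,.14,-1.42,.1,-2.68]);HI=np.array([3.12,2.28,2.33,4.57,2.73,2.68])
def FK(q,p=PP):
    a,b,pa,pb,h,r0,L=p
    r=r0+a*np.sin(q[1]+pa)+b*np.sin(q[1]+q[2]+pb); z=h+a*np.cos(q[1]+pa)+b*np.cos(q[1]+q[2]+pb)
    w=np.array([r*np.cos(q[0]),r*np.sin(q[0]),z])
    Rm=(Ro.from_euler("ZYZYZ",[q[0],q[1]+q[2],q[3],q[4],q[5]+np.pi/2])).as_matrix()
    return w+L*Rm[:,2],Rm
def IK(pos,Rm,seeds):
    out=[]
    for s in seeds:
        def f(q):
            x,M=FK(q); return np.r_[(x-pos)*5,Ro.from_matrix(M.T@Rm).as_rotvec()]
        g=least_squares(f,np.clip(s,LO+.01,HI-.01),bounds=(LO,HI))
        if g.cost<1e-6 and not any(np.abs(g.x-o).max()<.02 for o in out): out.append(g.x)
    return out
def tool(head,tilt,flip=0):
    # head: world heading deg, tilt: deg from straight down; fingers level
    h=np.radians(head);t=np.radians(tilt)
    z=np.array([np.sin(t)*np.cos(h),np.sin(t)*np.sin(h),-np.cos(t)]); y=np.array([-np.sin(h),np.cos(h),0])*(1-2*flip)
    return np.c_[np.cross(y,z),y,z]
E
python3 - <<'E'
from kin import *
q=[-.184,.071,1.853,0,1.218,-1.91]; print(FK(q)[0].round(4),FK(q)[1].round(3).tolist())
rng=np.random.default_rng(0); seeds=[[0,.5,2,a,b,c] for a in(-1,0,1.5,3,4.2) for b in(.3,1) for c in(-2,0,2)]
nest=np.array([.6525,-.0105]);
for psi in(-60,-45,-30,-15,0,15,30,45,60):
  for tilt in(45,50):
    for fl in(0,1):
      M=tool(9+psi,tilt,fl); pos=np.r_[nest,.060]+.0525*M[:,2]
      for s in IK(pos,M,seeds): print(psi,tilt,fl,s.round(2),"margin",np.minimum(s-LO,HI-s).min().round(2))
E
```

```text
Traceback (most recent call last):
  File "kin.py", line 20, in FK
    Rm=(Ro.from_euler("ZYZYZ",[q[0],q[1]+q[2],q[3],q[4],q[5]+np.pi/2])).as_matrix()
        ~~~~~~~~~~~~~^^^^^^^^^^^^^^^^^^^^^^^^^^^^^^^^^^^^^^^^^^^^^^^^^
  File "scipy/spatial/transform/_rotation.pyx", line 1413, in scipy.spatial.transform._rotation.Rotation.from_euler
ValueError: Expected axis specification to be a non-empty string of upto 3 characters, got ZYZYZ
```

```bash
sed -i 's/Rm=(Ro.from_euler("ZYZYZ".*/Rm=(Ro.from_euler("ZYZ",[q[0],q[1]+q[2],q[3]])*Ro.from_euler("YZ",[q[4],q[5]+np.pi\/2])).as_matrix()/' kin.py
python3 - <<'E'
from kin import *
q=[-.184,.071,1.853,0,1.218,-1.91]; print(FK(q)[0].round(4),FK(q)[1].round(3).tolist())
rng=np.random.default_rng(0); seeds=[[0,.5,2,a,b,c] for a in(-1,0,1.5,3,4.2) for b in(.3,1) for c in(-2,0,2)]
nest=np.array([.6525,-.0105]);
for psi in(-60,-45,-30,-15,0,15,30,45,60):
  for tilt in(45,):
    for fl in(0,1):
      M=tool(9+psi,tilt,fl); pos=np.r_[nest,.060]+.0525*M[:,2]
      for s in IK(pos,M,seeds): print(psi,tilt,fl,s.round(2),"margin",np.minimum(s-LO,HI-s).min().round(2))
E
```

```text
[ 0.3942 -0.0734  0.1848] [[-0.988, -0.155, -0.0], [-0.155, 0.988, 0.0], [0.0, 0.0, -1.0]]
-60 45 0 [ 0.36  0.63  1.91 -1.26  0.78  0.7 ] margin 0.16
-60 45 1 [ 0.36  0.63  1.91 -1.26  0.78 -2.44] margin 0.16
-30 45 0 [0.19 0.58 2.14 4.11 0.47 1.07] margin 0.19
-30 45 1 [ 0.19  0.58  2.14  4.11  0.47 -2.07] margin 0.19
-15 45 0 [0.04 0.57 2.19 3.4  0.41 1.44] margin 0.14
-15 45 1 [ 0.04  0.57  2.19  3.4   0.41 -1.7 ] margin 0.14
0 45 0 [-0.12  0.57  2.18  2.64  0.42  1.83] margin 0.15
0 45 1 [-0.12  0.57  2.18  2.64  0.42 -1.31] margin 0.15
15 45 0 [-0.26  0.58  2.11  1.98  0.5   2.17] margin 0.22
15 45 1 [-0.26  0.58  2.11  1.98  0.5  -0.97] margin 0.22
30 45 0 [-0.35  0.61  2.    1.49  0.66  2.37] margin 0.31
30 45 1 [-0.35  0.61  2.    1.49  0.66 -0.77] margin 0.33
45 45 0 [-0.4   0.64  1.86  1.17  0.84  2.45] margin 0.23
45 45 1 [-0.4   0.64  1.86  1.17  0.84 -0.69] margin 0.47
60 45 0 [-0.41  0.69  1.71  0.96  1.05  2.46] margin 0.22
60 45 1 [-0.41  0.69  1.71  0.96  1.05 -0.68] margin 0.62
```

```bash
python3 - <<'E'
from h import *
e=np.load("pics/w7eye.npy"); uv=proj("side",e)[0]; print(e,uv)
im=cv2.imread("pics/s7.png"); a=cv2.resize(im[80:260,160:330],None,fx=3.3,fy=3.3,interpolation=cv2.INTER_CUBIC)
cv2.circle(a,tuple(int(t) for t in (uv-[160,80])*3.3),6,(0,0,255),1); cv2.imwrite("pics/s7z.png",a)
E
cat > kin2.py <<'E'
import kin
from kin import *
# refit with lateral offset
J=np.array([[1.1295,.3076,1.5077,0,1.3284,-.0735],[.357,.31,1.362,-.003,1.466,-1.26],[.2961,.3567,1.3710,0,1.4024,-1.3259],[.2962,.4084,1.4699,0,1.2578,-1.3259],[-.105,.398,1.711,0,1.036,-1.832],[-.184,.071,1.853,0,1.218,-1.91]])
X=np.array([[.2064,.5358,.1957],[.5501,.2487,.2513],[.5853,.2227,.2192],[.5835,.2223,.1495],[.5520,-.0156,.0751],[.3997,-.0315,.1845]])
def FKp(p,q):
    a,b,pb,h,r0,d,L=p
    r=r0+a*np.sin(q[1])+b*np.sin(q[1]+q[2]+pb); z=h+a*np.cos(q[1])+b*np.cos(q[1]+q[2]+pb)
    w=np.array([r*np.cos(q[0])-d*np.sin(q[0]),r*np.sin(q[0])+d*np.cos(q[0]),z])
    Rm=(Ro.from_euler("ZYZ",[q[0],q[1]+q[2],q[3]])*Ro.from_euler("YZ",[q[4],q[5]+np.pi/2])).as_matrix()
    return w+L*Rm[:,2],Rm
def refit(J,X):
    return least_squares(lambda p:np.r_[np.concatenate([FKp(p,q)[0]-x for q,x in zip(J,X)]),3e-3*(p[6]-.407),1e-3*p[4]],[.64,.43,.256,.196,0,.042,.407])
E
python3 - <<'E'
from kin2 import *
f=refit(J,X); print(f.x.round(4),np.abs(f.fun).max())
E
```

```text
[ 0.31974293 -0.04299075  0.36031445] [203.25941311 194.92357482]
[6.463e-01 4.311e-01 2.584e-01 1.963e-01 1.000e-04 4.220e-02 4.088e-01] 0.0001688352511777791
```

View pics/s7z.png

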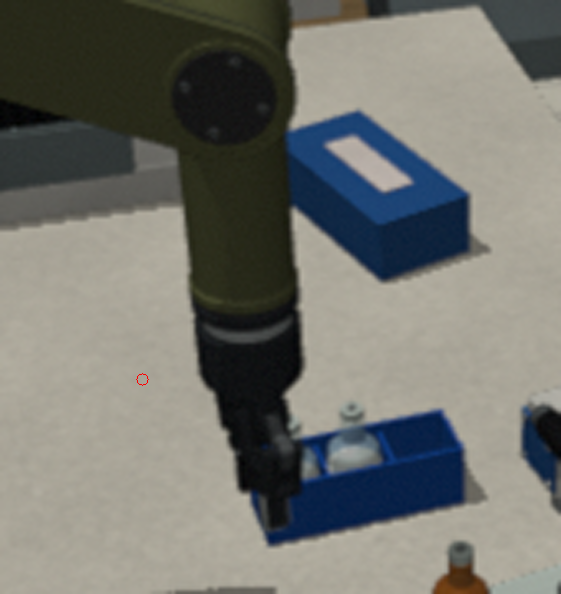

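The camera has no body: nothing shows at the red mark. The refitted arm model holds to 0.2 mm, so I can plan the wrist roll in joint space and turn it into Cartesian rows.

```bash
cat > plan.py <<'E'
from kin2 import *
PF=np.array([.6463,.4311,.2584,.1963,.0001,.0422,.4088])
FK=lambda q:FKp(PF,q)
def IK(pos,Rm,seeds):
    out=[]
    for s in seeds:
        f=lambda q:np.r_[(FK(q)[0]-pos)*5,Ro.from_matrix(FK(q)[1].T@Rm).as_rotvec()]
        g=least_squares(f,np.clip(s,LO+.01,HI-.01),bounds=(LO,HI))
        if g.cost<1e-6 and not any(np.abs(g.x-o).max()<.02 for o in out): out.append(g.x)
    return out
seeds=[[0,.5,2,a,b,c] for a in(-1,0,1.5,2.6,3.4,4.2) for b in(.3,1) for c in(-2,-1,1,2)]
nest=np.array([.6525,-.0105]); bot=np.array([.5541,-.0168])
def rows(q0,q1,n):
    out=[];
    for i in range(n):
        a,A=FK(q0+(q1-q0)*i/n); b,B=FK(q0+(q1-q0)*(i+1)/n)
        out.append(np.r_[(b-a)/.05,np.degrees(Ro.from_matrix(B@A.T).as_rotvec())])
    return np.array(out)
E
python3 - <<'E'
from plan import *
for nm,b in(("bot",bot),("nest",nest)):
  for psi in(-10,0,10,20):
   for tilt in (45,50):
    for back in(0,.08):
      M=tool(9+psi,tilt,1); pos=np.r_[b,.060]+(.0525-back)*M[:,2]
      for s in IK(pos,M,seeds): print(nm,psi,tilt,back,s.round(3),"margin",np.minimum(s-LO,HI-s).min().round(2))
E
```

```text
bot 20 45 0 [-0.511  0.563  2.288  1.82   0.67  -1.167] margin 0.04
bot 20 45 0.08 [-0.658  0.396  2.307  1.498  0.709 -0.928] margin 0.02
nest -10 45 0 [-0.121  0.571  2.198  2.96   0.416 -1.478] margin 0.13
nest -10 45 0.08 [-0.138  0.404  2.275  2.876  0.33  -1.404] margin 0.05
nest -10 50 0 [-0.126  0.626  2.261  2.998  0.619 -1.523] margin 0.07
nest 0 45 0 [-0.227  0.572  2.184  2.483  0.448 -1.24 ] margin 0.15
nest 0 45 0.08 [-0.287  0.409  2.256  2.245  0.4   -1.039] margin 0.07
nest 0 50 0 [-0.247  0.626  2.244  2.604  0.63  -1.391] margin 0.09
nest 10 45 0 [-0.319  0.578  2.144  2.056  0.506 -1.037] margin 0.19
nest 10 45 0.08 [-0.41   0.424  2.203  1.788  0.511 -0.823] margin 0.13
nest 10 50 0 [-0.351  0.628  2.198  2.218  0.65  -1.241] margin 0.13
nest 10 50 0.08 [-0.459  0.484  2.275  2.016  0.648 -1.115] margin 0.06
nest 20 45 0 [-0.391  0.59   2.082  1.702  0.591 -0.883] margin 0.25
nest 20 45 0.08 [-0.498  0.448  2.123  1.466  0.643 -0.708] margin 0.21
nest 20 50 0 [-0.429  0.634  2.127  1.86   0.699 -1.087] margin 0.2
nest 20 50 0.08 [-0.553  0.502  2.18   1.648  0.734 -0.956] margin 0.15
```

```bash
python3 - <<'E'
from plan import *
for psi in(20,25,30,35):
  for tilt in (42,45,48):
    r=[]
    for b,back,up in((bot,.08,0),(bot,0,0),(bot,0,.004),(nest,0,0.004),(nest,0,0),(nest,.08,0)):
      M=tool(9+psi,tilt,1); pos=np.r_[b,.063+up]+(.0525-back)*M[:,2]
      s=IK(pos,M,seeds); r.append((np.minimum(s[0]-LO,HI-s[0]).min().round(2),s[0].round(2).tolist()) if s else None)
    print(psi,tilt,[x and x[0] for x in r]); 
    if tilt==45: print(r[0],r[1],r[4])
E
```

```text
20 42 [np.float64(0.06), np.float64(0.07), np.float64(0.08), np.float64(0.28), np.float64(0.28), np.float64(0.25)]
20 45 [np.float64(0.03), np.float64(0.04), np.float64(0.05), np.float64(0.25), np.float64(0.25), np.float64(0.21)]
(np.float64(0.03), [-0.66, 0.39, 2.3, 1.48, 0.71, -0.91]) (np.float64(0.04), [-0.51, 0.55, 2.29, 1.81, 0.67, -1.15]) (np.float64(0.25), [-0.39, 0.58, 2.08, 1.69, 0.59, -0.87])
20 48 [None, np.float64(0.02), np.float64(0.02), np.float64(0.22), np.float64(0.22), np.float64(0.17)]
25 42 [np.float64(0.11), np.float64(0.11), np.float64(0.11), np.float64(0.32), np.float64(0.31), np.float64(0.29)]
25 45 [np.float64(0.08), np.float64(0.09), np.float64(0.09), np.float64(0.29), np.float64(0.29), np.float64(0.26)]
(np.float64(0.08), [-0.69, 0.4, 2.25, 1.35, 0.77, -0.87]) (np.float64(0.09), [-0.54, 0.56, 2.24, 1.64, 0.7, -1.08]) (np.float64(0.29), [-0.42, 0.59, 2.04, 1.54, 0.64, -0.81])
25 48 [np.float64(0.05), np.float64(0.06), np.float64(0.06), np.float64(0.26), np.float64(0.26), np.float64(0.23)]
30 42 [np.float64(0.16), np.float64(0.15), np.float64(0.16), np.float64
[... 262 characters left out ...]
4, -1.02]) (np.float64(0.33), [-0.44, 0.6, 2.0, 1.42, 0.7, -0.77])
30 48 [np.float64(0.11), np.float64(0.11), np.float64(0.11), np.float64(0.31), np.float64(0.31), np.float64(0.28)]
35 42 [np.float64(0.21), np.float64(0.19), np.float64(0.2), np.float64(0.4), np.float64(0.39), np.float64(0.39)]
35 45 [np.float64(0.19), np.float64(0.18), np.float64(0.18), np.float64(0.38), np.float64(0.37), np.float64(0.36)]
(np.float64(0.19), [-0.71, 0.43, 2.14, 1.14, 0.89, -0.81]) (np.float64(0.18), [-0.58, 0.57, 2.15, 1.37, 0.78, -0.97]) (np.float64(0.37), [-0.46, 0.61, 1.96, 1.3, 0.76, -0.74])
35 48 [np.float64(0.17), np.float64(0.16), np.float64(0.16), np.float64(0.36), np.float64(0.35), np.float64(0.34)]
```

I'll use heading ψ=30° (from the front right), tilt 48°, with the bottle axis 13 mm behind the closed tip. Planning the transition rows now.

```bash
cat >> plan.py <<'E'
PSI,TILT,OFF,ZG=30,48,.0495,.063
MG=tool(9+PSI,TILT,1)
def gpos(b,back=0,up=0): return np.r_[b,ZG+up]+(OFF-back)*MG[:,2]
E
python3 - <<'E'
from plan import *
from rig import ctrl
q0=ctrl.sense()["joints"]; print(q0.round(4), FK(q0)[0].round(4),ctrl.sense()["tcp_pos"].round(4))
for back,up in((.0,0),(.10,0),(.10,.10),(.12,.15)):
    s=IK(gpos(bot,back,up),MG,seeds); print(back,up,gpos(bot,back,up).round(4),[x.round(3) for x in s])
s=IK(gpos(bot,.10,.10),MG,seeds)[0]
n=20; r=rows(q0,s,n)
for i in range(n+1):
    p,M=FK(q0+(s-q0)*i/n); t=p-.0365*M[:,2]; print(i,p.round(3),"tip",t.round(3),"zdir",M[:,2].round(2),(r[i].round(2).tolist() if i<n else ""))
E
```

```text
[-0.1828  0.0732  1.851   0.      1.2162 -1.9089] [ 0.4018 -0.0313  0.1845] [ 0.4018 -0.0314  0.1844]
0.0 0 [0.5827 0.0063 0.0299] [array([-0.598,  0.59 ,  2.222,  1.551,  0.792, -1.119])]
0.1 0 [ 0.5249 -0.0404  0.0968] [array([-0.79 ,  0.415,  2.217,  1.23 ,  0.902, -0.903])]
0.1 0.1 [ 0.5249 -0.0404  0.1968] [array([-0.79 ,  0.201,  2.096,  1.023,  1.047, -0.538])]
0.12 0.15 [ 0.5134 -0.0498  0.2602] [array([-0.831,  0.095,  2.007,  0.929,  1.184, -0.378])]
0 [ 0.402 -0.031  0.184] tip [ 0.402 -0.031  0.221] zdir [ 0. -0. -1.] [-0.03, 0.16, -0.13, 2.8, 0.13, -6.72]
1 [ 0.4   -0.023  0.178] tip [ 0.4   -0.025  0.215] zdir [ 0.    0.05 -1.  ] [-0.01, 0.15, -0.11, 2.78, 0.24, -6.78]
2 [ 0.4   -0.016  0.173] tip [ 0.4   -0.019  0.209] zdir [ 0.01  0.1  -1.  ] [0.01, 0.15, -0.09, 2.77, 0.36, -6.84]
3 [ 0.401 -0.008  0.168] tip [ 0.4   -0.014  0.204] zdir [ 0.01  0.14 -0.99] [0.04, 0.14, -0.07, 2.78, 0.47, -6.88]
4 [ 0.402 -0.002  0.165] tip [ 0.401 -0.008  0.201] zdir [ 0.03  0.19 -0.98] [0.06, 0.13, -0.05, 2.8, 0.58, -6.92]
5 [0.405 0.005 0.162] tip [ 0.404 -0.004  0.198] zdir [ 0.04 
[... 997 characters left out ...]
0.81] [0.19, -0.11, 0.07, 3.54, 1.24, -6.86]
15 [0.479 0.011 0.176] tip [ 0.465 -0.007  0.204] zdir [ 0.36  0.5  -0.79] [0.19, -0.14, 0.08, 3.65, 1.24, -6.82]
16 [0.488 0.004 0.18 ] tip [ 0.474 -0.015  0.208] zdir [ 0.41  0.5  -0.76] [0.19, -0.17, 0.08, 3.77, 1.23, -6.78]
17 [ 0.498 -0.005  0.184] tip [ 0.482 -0.023  0.211] zdir [ 0.45  0.5  -0.74] [0.19, -0.2, 0.09, 3.89, 1.19, -6.74]
18 [ 0.507 -0.015  0.188] tip [ 0.489 -0.033  0.214] zdir [ 0.49  0.49 -0.72] [0.18, -0.24, 0.09, 4.02, 1.15, -6.69]
19 [ 0.516 -0.027  0.192] tip [ 0.497 -0.045  0.218] zdir [ 0.54  0.48 -0.69] [0.17, -0.27, 0.09, 4.14, 1.09, -6.65]
20 [ 0.525 -0.04   0.197] tip [ 0.504 -0.057  0.221] zdir [ 0.58  0.47 -0.67]
```

The path is smooth and stays well above the bottle. Running it in batches.

Emit:
{"op": "arm_command", "data": {"rows": [-0.03,0.16,-0.13,2.8,0.1,-6.7,65,0,0.15,-0.11,2.8,0.2,-6.8,65,0,0.15,-0.09,2.8,0.4,-6.8,65,0.04,0.14,-0.07,2.8,0.5,-6.9,65,0.06,0.13,-0.05,2.8,0.6,-6.9,65]}}

```text
clock: 10.5
tcp_pos: [0.4089, 0.0048, 0.1613]
ee_rot: [-0.005, 0.22, 0.968, 0.12]
ft_force: [1.1, -0.9, 1.1]
width: 0.0648
```

Emit:
{"op": "arm_command", "data": {"rows": [0.08,0.11,-0.03,2.8,0.7,-6.9,65,0.1,0.1,-0.02,2.9,0.8,-7,65,0.12,0.08,0,2.9,0.9,-7,65,0.13,0.05,0.01,3,1,-7,65,0.15,0.03,0.03,3,1,-7,65]}}

```text
clock: 11.0
tcp_pos: [0.438, 0.0227, 0.1608]
ee_rot: [-0.033, 0.502, 0.834, 0.228]
ft_force: [0.5, 0.2, -0.3]
width: 0.0648
```

```bash
python3 - <<'E'
from plan import *
from rig import ctrl
s=ctrl.sense(); q=s["joints"]; print(s["clock"],q.round(3),s["tcp_pos"].round(4),FK(q)[0].round(4))
e=s["ee_rot"]; M=Ro.from_quat([e[1],e[2],e[3],e[0]]).as_matrix(); print(M.round(3).tolist(), FK(q)[1].round(3).tolist())
E
```

```text
11.0 [-0.482  0.144  1.969  0.516  1.129 -1.218] [0.438  0.0227 0.1608] [0.4383 0.024  0.1612]
[[-0.494, 0.852, 0.173], [0.822, 0.393, 0.413], [0.284, 0.346, -0.894]] [[-0.494, 0.852, 0.173], [0.822, 0.393, 0.413], [0.284, 0.346, -0.894]]
```

The model, including the j4 sign, matches the measured pose. Continuing.

Emit:
{"op": "arm_command", "data": {"rows": [0.16,0.01,0.04,3.1,1.1,-7,65,0.17,-0.02,0.05,3.2,1.1,-6.9,65,0.18,-0.05,0.06,3.3,1.2,-6.9,65,0.19,-0.08,0.07,3.4,1.2,-6.9,65,0.19,-0.11,0.07,3.5,1.2,-6.9,65]}}

```text
clock: 11.5
tcp_pos: [0.4825, 0.0096, 0.1754]
ee_rot: [-0.077, 0.727, 0.604, 0.317]
ft_force: [0.5, -0.5, -0.5]
width: 0.0649
```

Emit:
{"op": "arm_command", "data": {"rows": [0.19,-0.14,0.08,3.7,1.2,-6.8,65,0.19,-0.17,0.08,3.8,1.2,-6.8,65,0.19,-0.2,0.09,3.9,1.2,-6.7,65,0.18,-0.24,0.09,4,1.2,-6.7,65,0.17,-0.27,0.09,4.1,1.1,-6.7,65]}}

```text
clock: 12.0
tcp_pos: [0.5282, -0.042, 0.1969]
ee_rot: [-0.134, 0.862, 0.302, 0.384]
ft_force: [-0.3, 0.3, 0.8]
width: 0.0648
```

```bash
cat > st.py <<'E'
from plan import *
from rig import ctrl
def st(target=None,Mt=MG):
    s=ctrl.sense(); q=s["joints"]; e=s["ee_rot"]; M=Ro.from_quat([e[1],e[2],e[3],e[0]]).as_matrix()
    print("t",round(s["clock"],2),"q",q.round(3),"tcp",s["tcp_pos"].round(4),"F",s["ft_force"].round(1),"w",round(s["width"]*1000,1))
    if target is not None:
        print("delta units",((target-s["tcp_pos"])/.05).round(3),"turn deg",np.degrees(Ro.from_matrix(Mt@M.T).as_rotvec()).round(2))
    return s,M
E
python3 - <<'E'
from st import *
st(gpos(bot,.10,.10))
from h import *
st(gpos(bot,.10,.0)); 
E
```

```text
t 12.0 q [-0.781  0.202  2.092  1.029  1.04  -0.529] tcp [ 0.5282 -0.042   0.1969] F [-0.3  0.3  0.8] w 64.8
delta units [-0.065  0.032 -0.002] turn deg [0.01 0.09 0.35]
t 12.0 q [-0.781  0.202  2.092  1.029  1.04  -0.529] tcp [ 0.5282 -0.042   0.1969] F [-0.3  0.3  0.8] w 64.8
delta units [-0.065  0.032 -2.002] turn deg [0.01 0.09 0.35]
```

Emit:
{"op": "arm_command", "data": {"rows": [-0.03,0.02,-0.4,0,0,0.2,65,-0.03,0,-0.6,0,0,0,65,0,0,-0.5,0,0,0,65,0,0,-0.3,0,0,0,65,0,0,-0.2,0,0,0,65]}}

```text
clock: 12.5
tcp_pos: [0.5245, -0.0403, 0.0949]
ee_rot: [-0.135, 0.861, 0.306, 0.383]
ft_force: [-0.3, -0.1, -0.5]
width: 0.0647
```

Emit:
{"op": "arm_command", "data": {"rows": [0,0,0,0,0,0,65]}}

```text
clock: 12.6
tcp_pos: [0.5242, -0.04, 0.095]
ee_rot: [-0.136, 0.861, 0.306, 0.383]
ft_force: [0.0, 0.1, 0.3]
width: 0.0647
```

```bash
python3 - <<'E'
from st import *
from h import *
s,M=st(gpos(bot,.10,0))
v,u=np.mgrid[:480,:640]
for n in("wrist","side","top"):
    c=cam(n); im,d=snap(n,n[0]+"8"); p=unproj(n,u,v,d,c); x,y,z=p[...,0],p[...,1],p[...,2]
    b=(np.hypot(x-.554,y+.017)<.04)&(z>.03)&(z<.075)&(d>0); q=p[b]
    if len(q)>20:
        r=least_squares(lambda t:np.hypot(q[:,0]-t[0],q[:,1]-t[1])-.025,[.553,-.017],loss="soft_l1",f_scale=.002); print(n,"body",len(q),r.x.round(4),np.abs(r.fun).mean())
cv2.imwrite("pics/s8z.png",cv2.resize(cv2.imread("pics/s8.png")[120:310,200:400],None,fx=3,fy=3,interpolation=cv2.INTER_CUBIC))
E
```

```text
t 12.6 q [-0.784  0.415  2.219  1.234  0.898 -0.904] tcp [ 0.5242 -0.04    0.095 ] F [0.  0.1 0.3] w 64.7
delta units [ 0.015 -0.007  0.036] turn deg [ 0.06 -0.02 -0.1 ]
wrist body 1791 [ 0.5541 -0.0166] 0.00027355361755957287
side body 167 [ 0.5554 -0.02  ] 0.0016370712399569943
top body 48 [ 0.554  -0.0175] 0.0002953047871853603
```

View pics/w8.png

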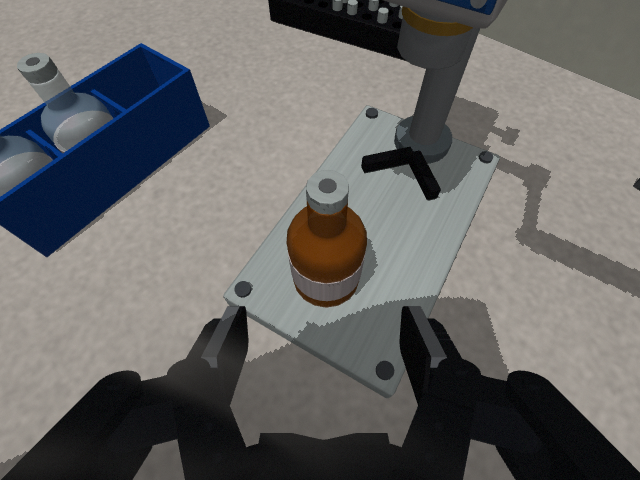

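View pics/s8z.png

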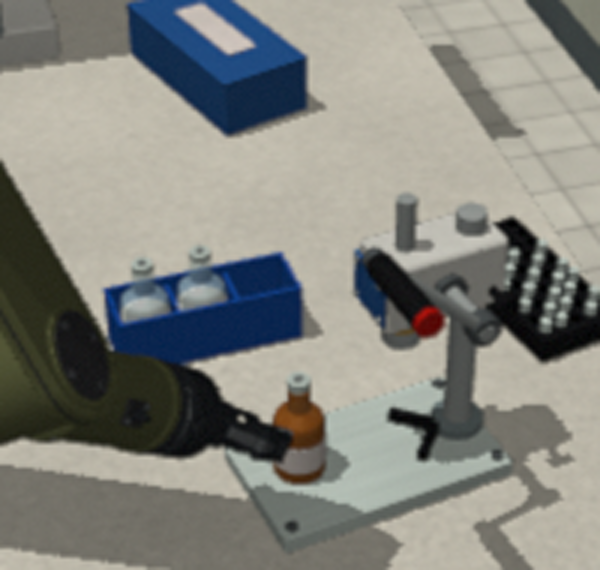

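The bottle is centred between the fingers (bottle at column 327, fingers 248 to 400). The V-stop at (410,165) and the bell at (435,45) show clearly, so I'll refine the nest from this view.

```bash
python3 - <<'E'
from h import *
f=np.load("pics/w8.npz"); d=f["d"]; im=f["im"].astype(int); c=cam("wrist"); v,u=np.mgrid[:480,:640]; P=unproj("wrist",u,v,d,c); x,y,z=P[...,0],P[...,1],P[...,2]
m=(np.abs(z-.019)<.004)&(x>.45)&(x<.78)&(y>-.16)&(y<.12)&(d>0)
nl,lab,st_,_=cv2.connectedComponentsWithStats(m.astype(np.uint8)); m=lab==1+np.argmax(st_[1:,4]); p=P[m]
r=cv2.minAreaRect(cv2.convexHull(p[:,:2].astype(np.float32))); print("plate z",np.median(p[:,2]).round(4),r)
B=cv2.boxPoints(r); print(B.round(4).tolist())
ang=np.radians(9.1); ex=np.array([np.cos(ang),np.sin(ang)]); ey=np.array([-ex[1],ex[0]])
n0=np.array([.6525,-.0105])
b=(z>.030)&(z<.040)&(u>350)&(u<450)&(v>140)&(v<205)&(im.max(-1)<70)&(d>0); q=P[b]; a=np.c_[(q[:,:2]-n0)@ex,(q[:,:2]-n0)@ey]
print("V top",len(a),np.median(q[:,2]))
from scipy.optimize import least_squares
# top faces: centre ridge x=cx+|y-cy|
g=least_squares(lambda t:(a[:,0]-t[0]-np.abs(a[:,1]-t[1]))/1.414,[.04,0],loss="soft_l1",f_scale=.003); print("V centreline apex x,y(press)",g.x.round(4),"resid spread (perp)",np.percentile((a[:,0]-g.x[0]-np.abs(a[:,1]-g.x[1]))/1.414,[1,5,50,95,99]).round(4), a.min(0),a.max(0))
# bell
b=(z>.14)&(z<.18)&(np.hypot(x-n0[0],y-n0[1])<.035)&(d>0)&(v<70); q=P[b]; print("bell pts",len(q),q.min(0),q.max(0))
h=least_squares(lambda t:np.hypot(q[:,0]-t[0],q[:,1]-t[1])-.0185,n0,loss="soft_l1",f_scale=.002); print("bell axis",h.x.round(4),np.abs(h.fun).mean().round(4),"zmin",np.percentile(q[:,2],1).round(4))
E
```

```text
plate z 0.0207 ((0.6230603456497192, -0.015370875597000122), (0.2404431253671646, 0.13945893943309784), 9.22480297088623)
[[0.49320000410079956, 0.03420000150799751], [0.5156000256538391, -0.10350000113248825], [0.7529000043869019, -0.0649000033736229], [0.7304999828338623, 0.07270000129938126]]
V top 1714 0.033945923225782826
V centreline apex x,y(press) [0.0074 0.0287] resid spread (perp) [-0.0424 -0.0385  0.      0.0122  0.0166] [ 0.00569099 -0.03584618] [0.06820412 0.03607799]
bell pts 3308 [ 0.6319135  -0.02931     0.15060627] [0.66085373 0.00616226 0.17831663]
bell axis [ 0.6522 -0.0099] 0.0005 zmin 0.1515
```

The nest from the plate is (0.6527, -0.0106) and from the bell (0.6522, -0.0099), which agree. Advancing along the tool axis to straddle the body.

Emit:
{"op": "arm_command", "data": {"rows": [0.29,0.23,-0.32,0,0,0,65,0.29,0.23,-0.33,0,0,0,65,0.3,0.23,-0.33,0,0,0,65,0.29,0.24,-0.32,0,0,0,65,0,0,0,0,0,0,65]}}

```text
clock: 13.25
tcp_pos: [0.5831, 0.0085, 0.031]
ee_rot: [-0.136, 0.86, 0.307, 0.384]
ft_force: [-0.2, -0.5, 0.5]
width: 0.0652
```

```bash
python3 - <<'E'
from st import *
from h import *
s,M=st(gpos(np.array([.5541,-.0167]),0,0))
v,u=np.mgrid[:480,:640]
for n in("wrist","side"):
    c=cam(n); im,d=snap(n,n[0]+"9")
    if n=="wrist":
        p=unproj(n,u,v,d,c); x,y,z=p[...,0],p[...,1],p[...,2]
        b=(np.hypot(x-.554,y+.017)<.04)&(z>.122)&(z<.14)&(d>0); print("cap",p[b].mean(0), b.sum())
cv2.imwrite("pics/s9z.png",cv2.resize(cv2.imread("pics/s9.png")[170:310,220:420],None,fx=3,fy=3,interpolation=cv2.INTER_CUBIC))
E
```

```text
t 13.25 q [-0.588  0.584  2.22   1.551  0.79  -1.112] tcp [0.5831 0.0085 0.031 ] F [-0.2 -0.5  0.5] w 65.2
delta units [-0.008 -0.041 -0.022] turn deg [ 0.09  0.1  -0.23]
cap [ 0.55279679 -0.01750038  0.12834468] 6100
```

View pics/w9.png

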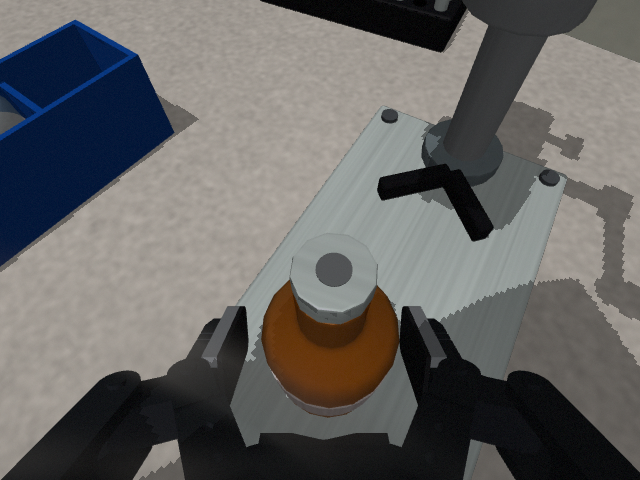

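View pics/s9z.png

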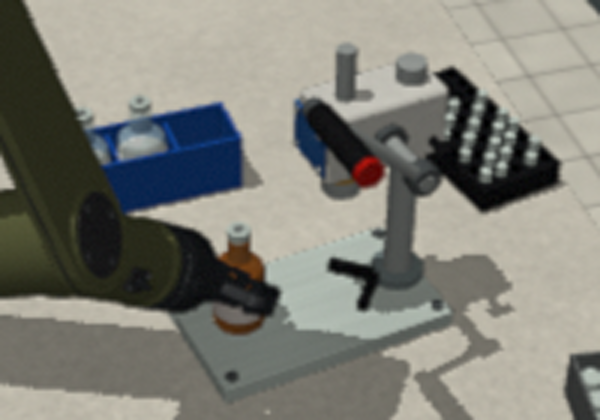

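The bottle stands between the fingers, body at columns 263 to 398. It's about 2 mm right of centre, so I'll correct that and close.

Emit:
{"op": "arm_command", "data": {"rows": [0.01,-0.04,0,0,0,0,65,0,0,0,0,0,0,40,0,0,0,0,0,0,40,0,0,0,0,0,0,40,0,0,0,0,0,0,40]}}

```text
clock: 13.85
tcp_pos: [0.5828, 0.0047, 0.0329]
ee_rot: [-0.135, 0.86, 0.306, 0.385]
ft_force: [-1.9, -4.0, 7.3]
width: 0.0479
```

```bash
python3 - <<'E'
from st import *
from h import *
s,M=st(gpos(np.array([.5541,-.0167]),0,0))
im,d=snap("wrist","w10"); c=cam("wrist"); v,u=np.mgrid[:480,:640]; p=unproj("wrist",u,v,d,c); x,y,z=p[...,0],p[...,1],p[...,2]
b=(np.hypot(x-.554,y+.017)<.04)&(z>.122)&(z<.14)&(d>0); print("cap",p[b].mean(0), b.sum(),np.percentile(p[b],[2,98],axis=0))
E
```

```text
t 13.85 q [-0.596  0.58   2.219  1.544  0.792 -1.108] tcp [0.5828 0.0047 0.0329] F [-1.9 -4.   7.3] w 47.9
delta units [-0.003  0.036 -0.061] turn deg [ 0.1   0.22 -0.02]
cap [ 0.55361858 -0.01728536  0.12832347] 5630 [[ 0.54441241 -0.0266614   0.12310978]
 [ 0.56400287 -0.00704085  0.12992318]]
```

View pics/w10.png

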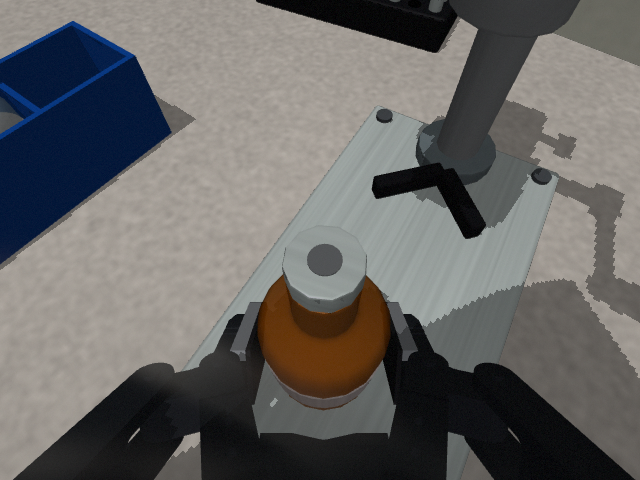

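Gripped at 47.9 mm (the neck also read 2 mm under its size). Lift a little and check.

Emit:
{"op": "arm_command", "data": {"rows": [0,0,0.04,0,0,0,40,0,0,0.06,0,0,0,40,0,0,0,0,0,0,40,0,0,0,0,0,0,40]}}

```text
clock: 14.3
tcp_pos: [0.5821, 0.0055, 0.0365]
ee_rot: [-0.135, 0.861, 0.306, 0.383]
ft_force: [-0.1, 0.0, -2.4]
width: 0.0481
```

```bash
cat > up.py <<'E'
from h import *
from scipy.optimize import least_squares
def axis(n,guess,f,zoff=0):
    """bottle axis position and lean from body & cap points"""
    c=cam(n); im,d=snap(n,f); v,u=np.mgrid[:480,:640]; p=unproj(n,u,v,d,c); x,y,z=p[...,0],p[...,1],p[...,2]
    near=(np.hypot(x-guess[0],y-guess[1])<.04)&(d>0)
    am=im.astype(int); amber=(am[...,2]>am[...,0]+40)
    b=near&(z>.02)&(z<.078+zoff)&amber; k=near&(z>.102)&(z<.128+zoff)&(np.hypot(x-guess[0],y-guess[1])<.018)
    top=near&(z>.1285+zoff)&(z<.14+zoff)
    B,K=p[b],p[k]
    def res(t):
        ax=lambda q:(q[:,0]-t[0]-t[2]*(q[:,2]-.05),q[:,1]-t[1]-t[3]*(q[:,2]-.05))
        return np.r_[np.hypot(*ax(B))-.025,(np.hypot(*ax(K))-.011)]
    g=least_squares(res,[*guess,0,0],loss="soft_l1",f_scale=.001)
    print(n,"n",len(B),len(K),"axis@z.05",g.x[:2].round(4),"lean deg",np.degrees(g.x[2:]).round(2),"captop z",np.median(p[top][:,2]).round(4) if top.sum() else None, "res",np.abs(g.fun).mean().round(4))
    return im
E
python3 - <<'E'
from st import *
from up import *
st(); axis("wrist",(.554,-.018),"w11",.004); axis("side",(.554,-.018),"s11",.004)
st()
cv2.imwrite("pics/s11z.png",cv2.resize(cv2.imread("pics/s11.png")[200:310,250:400],None,fx=4,fy=4,interpolation=cv2.INTER_CUBIC))
E
```

```text
t 14.3 q [-0.595  0.569  2.216  1.528  0.791 -1.086] tcp [0.5821 0.0055 0.0365] F [-0.1  0.  -2.4] w 48.1
wrist n 335 3642 axis@z.05 [ 0.5542 -0.0154] lean deg [0.44 0.1 ] captop z 0.1328 res 0.0011
side n 34 81 axis@z.05 [ 0.5562 -0.0188] lean deg [ 0.25 -0.3 ] captop z 0.1337 res 0.0019
t 14.4 q [-0.595  0.569  2.216  1.528  0.792 -1.086] tcp [0.5822 0.0056 0.0364] F [ 0.9  0.1 -1.9] w 48.2
```

View pics/s11z.png

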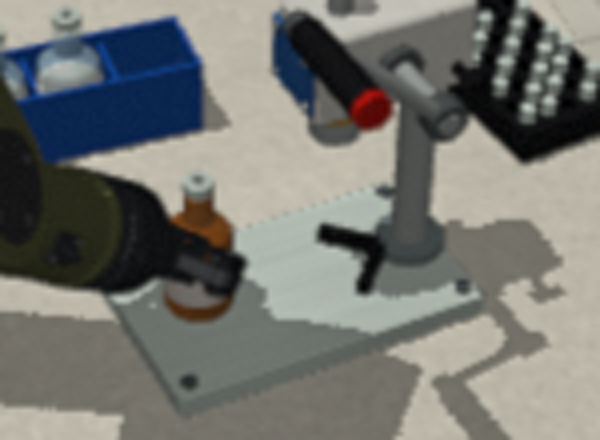

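The bottle is lifted about 3 to 4 mm and leans less than 0.5°. Carrying it under the bell, stopping about 12 mm short of the V.

Emit:
{"op": "arm_command", "data": {"rows": [0.2,0.01,0,0,0,0,40,0.4,0.02,0,0,0,0,40,0.5,0.02,0,0,0,0,40,0.4,0.02,0,0,0,0,40,0.22,0.01,0,0,0,0,40]}}

```text
clock: 14.9
tcp_pos: [0.6707, 0.0096, 0.0369]
ee_rot: [-0.135, 0.86, 0.307, 0.384]
ft_force: [-0.1, 0.7, -2.3]
width: 0.0483
```

Emit:
{"op": "arm_command", "data": {"rows": [0,0,0,0,0,0,40]}}

```text
clock: 15.0
tcp_pos: [0.67, 0.0097, 0.0368]
ee_rot: [-0.135, 0.86, 0.307, 0.384]
ft_force: [-0.4, -0.4, -2.1]
width: 0.0482
```

```bash
python3 - <<'E'
from st import *
from up import *
st(); axis("wrist",(.64,-.0125),"w12",.004); axis("side",(.64,-.0125),"s12",.004)
cv2.imwrite("pics/s12z.png",cv2.resize(cv2.imread("pics/s12.png")[180:300,260:410],None,fx=4,fy=4,interpolation=cv2.INTER_CUBIC))
E
```

```text
t 15.0 q [-0.482  0.6    2.041  1.48   0.755 -0.877] tcp [0.67   0.0097 0.0368] F [-0.4 -0.4 -2.1] w 48.2
wrist n 451 2899 axis@z.05 [ 0.6419 -0.0111] lean deg [ 0.56 -0.07] captop z 0.1329 res 0.0007
side n 33 79 axis@z.05 [ 0.6419 -0.0142] lean deg [ 0.49 -0.06] captop z 0.1344 res 0.0019
```

View pics/s12z.png

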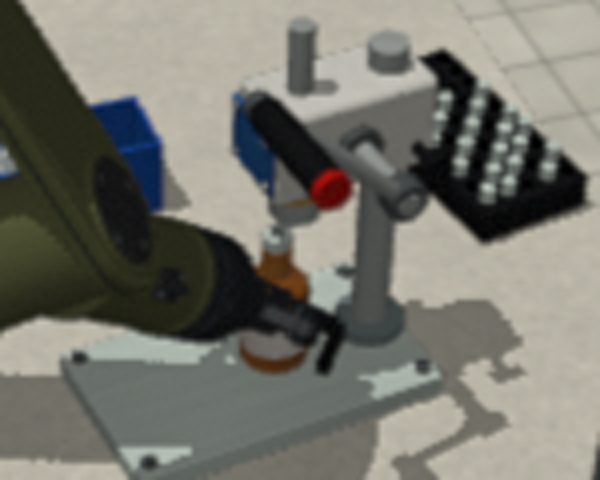

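View pics/w12.png

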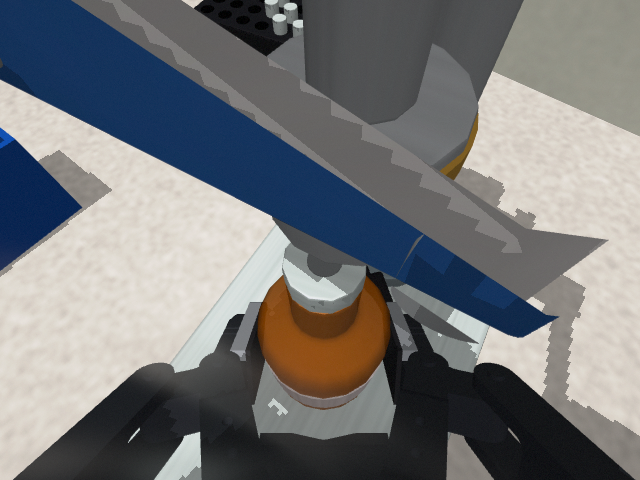

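The bottle is under the bell, about 10 mm short of the nest and upright (lean about 0.5°). Advance 7 mm, then lower.

Emit:
{"op": "arm_command", "data": {"rows": [0.07,0.015,0,0,0,0,40,0.07,0.01,0,0,0,0,40,0,0,-0.04,0,0,0,40,0,0,-0.02,0,0,0,40,0,0,0,0,0,0,40]}}

```text
clock: 15.6
tcp_pos: [0.6749, 0.0108, 0.0333]
ee_rot: [-0.135, 0.861, 0.306, 0.383]
ft_force: [-0.1, 0.2, -2.2]
width: 0.0484
```

Emit:
{"op": "arm_command", "data": {"rows": [0,0,-0.02,0,0,0,40,0,0,-0.01,0,0,0,40,0,0,0,0,0,0,40]}}

```text
clock: 15.9
tcp_pos: [0.6754, 0.011, 0.033]
ee_rot: [-0.135, 0.86, 0.306, 0.384]
ft_force: [-2.5, -0.4, 4.3]
width: 0.0486
```

Emit:
{"op": "arm_command", "data": {"rows": [0.03,0,0.01,0,0,0,40,0.03,0,0,0,0,0,40,0,0,0,0,0,0,40]}}

```text
clock: 16.2
tcp_pos: [0.6786, 0.011, 0.0329]
ee_rot: [-0.135, 0.86, 0.306, 0.384]
ft_force: [-2.4, 0.5, 4.0]
width: 0.0483
```

Emit:
{"op": "arm_command", "data": {"rows": [0.03,0,0,0,0,0,40,0,0,0,0,0,0,40]}}

```text
clock: 16.4
tcp_pos: [0.6798, 0.0112, 0.0329]
ee_rot: [-0.136, 0.86, 0.306, 0.384]
ft_force: [-2.7, 0.2, 5.2]
width: 0.0481
```

Emit:
{"op": "arm_command", "data": {"rows": [0.03,0,0,0,0,0,40,0,0,0,0,0,0,40]}}

```text
clock: 16.6
tcp_pos: [0.6802, 0.0113, 0.033]
ee_rot: [-0.136, 0.861, 0.306, 0.383]
ft_force: [-8.2, -2.3, 8.8]
width: 0.0485
```

Emit:
{"op": "arm_command", "data": {"rows": [0.02,0,0,0,0,0,40,0,0,0,0,0,0,40]}}

```text
clock: 16.8
tcp_pos: [0.6804, 0.0114, 0.0331]
ee_rot: [-0.136, 0.861, 0.306, 0.383]
ft_force: [-12.9, -5.0, 12.0]
width: 0.0482
```

The force along -x rises to 13 N with a direction between the two bar normals, so it's in contact with both bars. Checking position and lean.

```bash
python3 - <<'E'
from st import *
from up import *
st(); axis("wrist",(.652,-.0105),"w13"); axis("side",(.652,-.0105),"s13")
E
```

```text
t 16.8 q [-0.469  0.611  2.02   1.478  0.75  -0.859] tcp [0.6804 0.0114 0.0331] F [-12.9  -5.   12. ] w 48.2
wrist n 379 1648 axis@z.05 [ 0.6526 -0.0097] lean deg [0.58 0.4 ] captop z None res 0.0002
side n 31 62 axis@z.05 [ 0.6542 -0.0136] lean deg [0.11 1.27] captop z 0.1297 res 0.0018
```

View pics/w13.png

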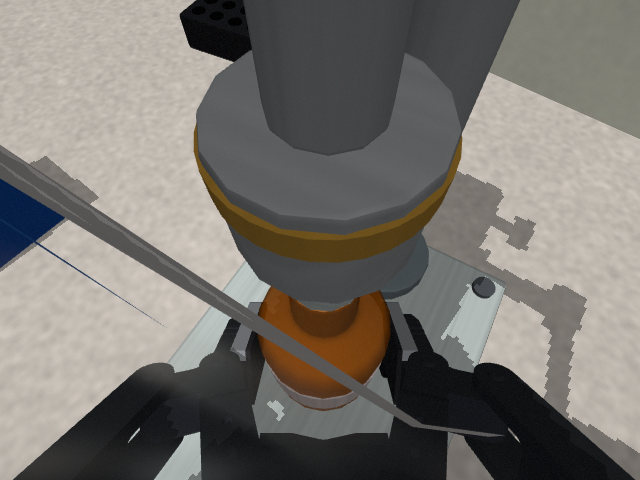

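The bottle axis is (0.6526, -0.0097), within 0.5 mm of the bell axis (0.6522, -0.0099). Relax the push slightly and open.

Emit:
{"op": "arm_command", "data": {"rows": [-0.02,0,0.01,0,0,0,40,0,0,0,0,0,0,54,0,0,0,0,0,0,60,0,0,0,0,0,0,66,0,0,0,0,0,0,66]}}

```text
clock: 17.4
tcp_pos: [0.6816, 0.0106, 0.0329]
ee_rot: [-0.135, 0.861, 0.306, 0.384]
ft_force: [0.0, -0.6, -0.9]
width: 0.0663
```

```bash
python3 - <<'E'
from st import *
from up import *
st(); axis("wrist",(.652,-.0105),"w14"); axis("side",(.652,-.0105),"s14")
E
```

```text
t 17.4 q [-0.469  0.612  2.019  1.48   0.749 -0.86 ] tcp [0.6816 0.0106 0.0329] F [ 0.  -0.6 -0.9] w 66.3
wrist n 285 1897 axis@z.05 [ 0.652  -0.0104] lean deg [-0.    0.12] captop z 0.1289 res 0.0002
side n 33 60 axis@z.05 [ 0.6534 -0.0137] lean deg [0.03 0.34] captop z 0.1293 res 0.0017
```

View pics/w14.png

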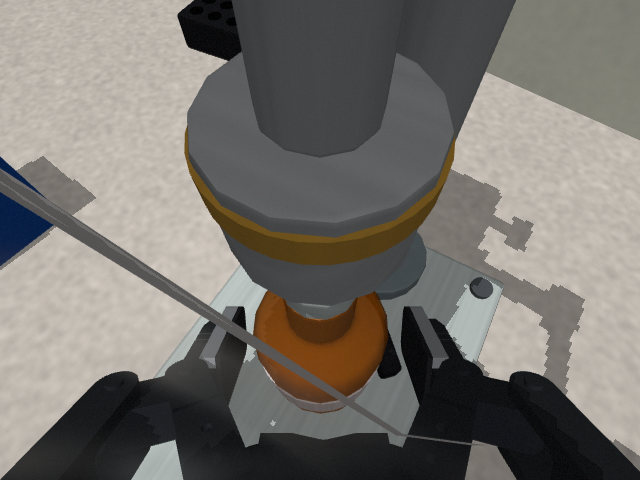

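The bottle stands freely: lean about 0°, axis (0.652, -0.0104). Backing out along the tool axis.

Emit:
{"op": "arm_command", "data": {"rows": [-0.15,-0.12,0.17,0,0,0,66,-0.29,-0.23,0.33,0,0,0,66,-0.29,-0.24,0.34,0,0,0,66,-0.3,-0.24,0.34,0,0,0,66,-0.3,-0.24,0.34,0,0,0,66]}}

```text
clock: 18.0
tcp_pos: [0.6135, -0.0433, 0.11]
ee_rot: [-0.135, 0.861, 0.306, 0.383]
ft_force: [0.6, 0.7, 0.8]
width: 0.0662
```

```bash
python3 - <<'E'
from st import *
from up import *
st(); axis("wrist",(.652,-.0105),"w15"); axis("side",(.652,-.0105),"s15")
from plan import *
q0=ctrl.sense()["joints"]
# tool-down pose for lever: jaw axis along press y
for fl in (0,1):
  M=tool(9.2,0,fl)
  for pos in([.597,-.162,.34],[.573,-.162,.11],[.553,-.162,.22],[.45,-.16,.38]):
    for s in IK(np.array(pos),M,seeds+[q0]): print(fl,pos,s.round(2))
E
```

```text
t 18.0 q [-0.646  0.437  2.044  1.214  0.878 -0.689] tcp [ 0.6135 -0.0433  0.11  ] F [0.6 0.7 0.8] w 66.2
wrist n 736 967 axis@z.05 [ 0.6521 -0.0104] lean deg [0.02 0.08] captop z 0.129 res 0.0003
side n 49 61 axis@z.05 [ 0.653  -0.0132] lean deg [ 0.26 -0.46] captop z 0.13 res 0.0017
0 [0.597, -0.162, 0.34] [-0.33  0.3   1.16  0.    1.68 -2.06]
0 [0.573, -0.162, 0.11] [-0.35  0.41  1.58  0.    1.15 -2.08]
0 [0.553, -0.162, 0.22] [-0.36  0.29  1.47  0.    1.38 -2.09]
0 [0.45, -0.16, 0.38] [-0.43  0.07  1.36  0.    1.71 -2.16]
1 [0.597, -0.162, 0.34] [-0.33  0.3   1.16  0.    1.68  1.08]
1 [0.573, -0.162, 0.11] [-0.35  0.41  1.58  0.    1.15  1.06]
1 [0.553, -0.162, 0.22] [-0.36  0.29  1.47  0.    1.38  1.05]
1 [0.45, -0.16, 0.38] [-0.43  0.07  1.36  0.    1.71  0.98]
```

View pics/w15.png

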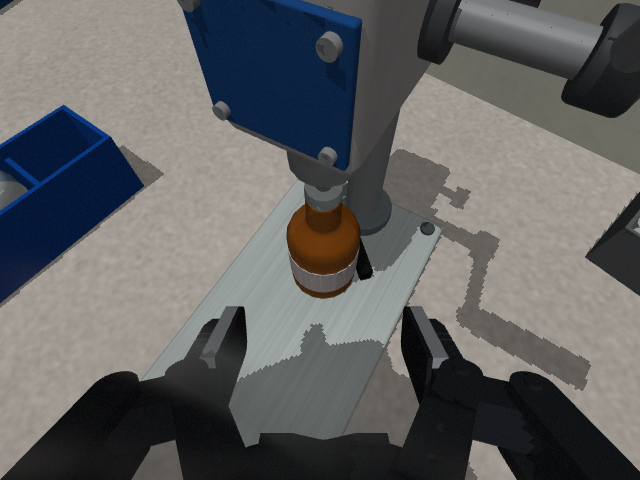

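The bottle stands centred under the bell, seen at (325,240). Next I'll plan the way to the lever, with tool-down closed fingers above the grip, and refine the grip position.

```bash
python3 - <<'E'
from plan import *
from rig import ctrl
q0=ctrl.sense()["joints"]; p0=ctrl.sense()["tcp_pos"]
ex=np.array([np.cos(np.radians(9.2)),np.sin(np.radians(9.2)),0]);ey=np.array([-ex[1],ex[0],0])
piv=np.r_[.6523,-.0102,.217]+.028*ex; 
def grip(th): a=np.pi/4-th; return piv-.1375*ey-.15*np.cos(a)*ex+np.array([0,0,.15*np.sin(a)])
print("grip rest",grip(0).round(4),"mid",grip(.785).round(4),"stop",grip(1.31).round(4), ex.round(4))
G=grip(0); seg=[G+ey*t for t in np.linspace(-.045,.045,10)]
def clear(q):
    p,M=FK(q); pts=[p-M[:,2]*k for k in np.linspace(.0365,.42,30)]; return min(np.linalg.norm(a-b) for a in pts for b in seg)
A=IK(p0+[-.16,-.05,.05],MG,[q0])[0]
B=IK(np.array([.44,-.16,.40]),tool(9.2,0,0),seeds)[0]
C=IK(np.r_[(grip(0)-.004*ey)[:2],.375],tool(9.2,0,0),[B])[0]
for a,b,n in((q0,A,5),(A,B,15),(B,C,5)):
    r=rows(a,b,n); print("->",b.round(3))
    for i in range(n): 
        q=a+(b-a)*(i+1)/n; print(r[i].round(2).tolist(),"tcp",FK(q)[0].round(3),"clr",round(clear(q),3))
E
```

```text
grip rest [ 0.5972 -0.1584  0.3231] mid [ 0.5539 -0.1654  0.2171] stop [ 0.5738 -0.1622  0.1419] [0.9871 0.1599 0.    ]
-> [-1.037  0.259  2.164  0.953  1.124 -0.763]
[-0.62, -0.36, 0.24, -0.07, -0.2, 0.09] tcp [ 0.585 -0.061  0.124] clr 0.136
[-0.64, -0.28, 0.21, -0.03, -0.07, 0.05] tcp [ 0.553 -0.075  0.135] clr 0.153
[-0.65, -0.21, 0.19, 0.03, 0.05, 0.01] tcp [ 0.52  -0.085  0.145] clr 0.171
[-0.66, -0.13, 0.17, 0.1, 0.17, -0.04] tcp [ 0.487 -0.092  0.153] clr 0.189
[-0.65, -0.06, 0.16, 0.2, 0.28, -0.09] tcp [ 0.454 -0.095  0.161] clr 0.208
-> [-0.439  0.056  1.332  0.     1.753 -2.17 ]
[0.02, 0.11, 0.17, -5.68, -2.98, 9.89] tcp [ 0.455 -0.089  0.17 ] clr 0.2
[-0.01, 0.08, 0.17, -5.48, -2.87, 9.85] tcp [ 0.455 -0.085  0.178] clr 0.193
[-0.03, 0.05, 0.17, -5.28, -2.73, 9.8] tcp [ 0.454 -0.082  0.187] clr 0.186
[-0.04, 0.01, 0.18, -5.1, -2.57, 9.73] tcp [ 0.452 -0.082  0.196] clr 0.18
[-0.05, -0.03, 0.2, -4.92, -2.38, 9.64] tcp [ 0.449 -0.083  0.206] clr 0.174
[-0.05, -0.07, 0.22, -4.76, -2.16, 9.53] tcp [ 0.447 -0.086  0.217] clr 0.169
[-0.05, -0.1, 0.25, -4.61, -1.93, 9.39] tcp [ 
[... 363 characters left out ...]
2, -0.64, 8.24] tcp [ 0.44  -0.134  0.319] clr 0.157
[0.01, -0.19, 0.49, -4.06, -0.4, 7.92] tcp [ 0.44  -0.143  0.344] clr 0.164
[0.01, -0.18, 0.54, -4.0, -0.17, 7.57] tcp [ 0.44  -0.152  0.371] clr 0.176
[-0.0, -0.16, 0.58, -3.93, 0.03, 7.19] tcp [ 0.44 -0.16  0.4 ] clr 0.192
-> [-0.333  0.295  1.089  0.     1.758 -2.065]
[0.63, -0.06, -0.04, -0.0, -0.0, -0.0] tcp [ 0.471 -0.163  0.398] clr 0.167
[0.63, -0.04, -0.07, -0.0, -0.0, -0.0] tcp [ 0.503 -0.165  0.394] clr 0.143
[0.63, -0.01, -0.1, -0.0, -0.0, -0.0] tcp [ 0.535 -0.166  0.389] clr 0.12
[0.63, 0.02, -0.13, -0.0, -0.0, -0.0] tcp [ 0.566 -0.165  0.383] clr 0.101
[0.63, 0.05, -0.16, -0.0, -0.0, -0.0] tcp [ 0.598 -0.162  0.375] clr 0.088
```

Emit:
{"op": "arm_command", "data": {"rows": [-0.62,-0.36,0.24,0,0,0,66,-0.64,-0.28,0.21,0,0,0,40,-0.65,-0.2,0.19,0,0,0,20,-0.66,-0.13,0.17,0,0,0,0,-0.65,-0.06,0.16,0,0,0,0]}}

```text
clock: 18.6
tcp_pos: [0.4528, -0.0947, 0.1577]
ee_rot: [-0.135, 0.861, 0.306, 0.384]
ft_force: [0.1, -0.0, 0.1]
width: 0.0079
```

```bash
cat > toB.py <<'E'
import sys
from st import *
n=int(sys.argv[1]); k=int(sys.argv[2]) if len(sys.argv)>2 else 5
B=IK(np.array([.44,-.16,.40]),tool(9.2,0,0),seeds)[0]
s,M=st(np.array([.44,-.16,.40]),tool(9.2,0,0)); q=s["joints"]
r=rows(q,B,n)
for x in r[:k]: print(x.round(2).tolist())
E
python3 toB.py 21 10
```

```text
t 18.6 q [-1.034  0.262  2.17   0.959  1.116 -0.774] tcp [ 0.4528 -0.0947  0.1577] F [ 0.1 -0.   0.1] w 7.9
delta units [-0.256 -1.306  4.846] turn deg [-58.37 -25.96 138.67]
[0.02, 0.08, 0.12, -4.06, -2.17, 7.07]
[0.01, 0.07, 0.12, -3.96, -2.11, 7.05]
[-0.01, 0.05, 0.12, -3.86, -2.05, 7.03]
[-0.02, 0.03, 0.13, -3.77, -1.97, 7.0]
[-0.03, 0.02, 0.13, -3.67, -1.89, 6.96]
[-0.03, -0.0, 0.14, -3.58, -1.79, 6.92]
[-0.04, -0.02, 0.14, -3.5, -1.69, 6.87]
[-0.04, -0.04, 0.15, -3.42, -1.58, 6.81]
[-0.04, -0.06, 0.17, -3.34, -1.46, 6.75]
[-0.03, -0.08, 0.18, -3.27, -1.33, 6.67]
```

Emit:
{"op": "arm_command", "data": {"rows": [0.02,0.08,0.12,-4.1,-2.2,7,0,0.01,0.07,0.12,-4,-2.1,7,0,-0.01,0.05,0.12,-3.9,-2,7,0,-0.02,0.03,0.13,-3.8,-2,7,0,-0.03,0.02,0.13,-3.7,-1.9,7,0]}}

```text
clock: 19.1
tcp_pos: [0.4521, -0.0815, 0.1886]
ee_rot: [-0.071, 0.701, 0.621, 0.343]
ft_force: [0.4, 0.0, -0.6]
width: 0.0002
```

Emit:
{"op": "arm_command", "data": {"rows": [-0.03,0,0.14,-3.6,-1.8,6.9,0,-0.04,-0.02,0.14,-3.5,-1.7,6.9,0,-0.04,-0.04,0.15,-3.4,-1.6,6.8,0,-0.04,-0.06,0.17,-3.3,-1.5,6.8,0,-0.03,-0.08,0.18,-3.3,-1.3,6.7,0]}}

```text
clock: 19.6
tcp_pos: [0.443, -0.0913, 0.2275]
ee_rot: [-0.024, 0.466, 0.845, 0.26]
ft_force: [0.6, 0.5, 0.5]
width: -0.0002
```

```bash
python3 toB.py 11 11
```

```text
t 19.6 q [-0.751  0.163  1.777  0.503  1.415 -1.448] tcp [ 0.443  -0.0913  0.2275] F [0.6 0.5 0.5] w -0.2
delta units [-0.059 -1.374  3.449] turn deg [-31.6   -5.49  65.28]
[-0.03, -0.1, 0.2, -3.2, -1.19, 6.56]
[-0.02, -0.11, 0.22, -3.15, -1.06, 6.46]
[-0.02, -0.12, 0.24, -3.1, -0.92, 6.34]
[-0.01, -0.13, 0.26, -3.05, -0.79, 6.22]
[-0.01, -0.14, 0.29, -3.02, -0.65, 6.08]
[-0.0, -0.14, 0.31, -2.98, -0.52, 5.93]
[0.0, -0.14, 0.34, -2.95, -0.4, 5.77]
[0.0, -0.14, 0.36, -2.92, -0.27, 5.59]
[0.0, -0.13, 0.38, -2.89, -0.16, 5.41]
[0.0, -0.13, 0.41, -2.86, -0.05, 5.22]
[-0.0, -0.12, 0.43, -2.82, 0.04, 5.02]
```

Emit:
{"op": "arm_command", "data": {"rows": [-0.03,-0.1,0.2,-3.2,-1.2,6.6,0,-0.02,-0.11,0.22,-3.2,-1.1,6.5,0,-0.02,-0.12,0.24,-3.1,-0.9,6.3,0,-0.01,-0.13,0.26,-3,-0.8,6.2,0,-0.01,-0.14,0.29,-3,-0.6,6.1,0]}}

```text
clock: 20.1
tcp_pos: [0.4385, -0.1213, 0.288]
ee_rot: [0.001, 0.206, 0.967, 0.149]
ft_force: [0.2, 0.4, -0.2]
width: -0.0004
```

Emit:
{"op": "arm_command", "data": {"rows": [0,-0.14,0.31,-3,-0.5,5.9,0,0,-0.14,0.34,-3,-0.4,5.8,0,0,-0.14,0.36,-2.9,-0.3,5.6,0,0,-0.13,0.38,-2.9,-0.2,5.4,0,0,-0.13,0.41,-2.8,0,5.2,0]}}

```text
clock: 20.6
tcp_pos: [0.4385, -0.1553, 0.3782]
ee_rot: [0.002, -0.037, 0.999, 0.025]
ft_force: [-0.1, 0.9, -0.2]
width: -0.0002
```

Emit:
{"op": "arm_command", "data": {"rows": [0,-0.12,0.43,-2.8,0,5,0,0,0,0,0,0,0,0]}}

```text
clock: 20.8
tcp_pos: [0.4402, -0.1612, 0.4023]
ee_rot: [0.003, -0.079, 0.997, -0.0]
ft_force: [-0.2, -0.8, -0.3]
width: 0.0005
```

```bash
python3 - <<'E'
from st import *
from h import *
st(np.array([.5965,-.163,.375]),tool(9.2,0,0))
c=cam("wrist"); im,d=snap("wrist","w16"); v,u=np.mgrid[:480,:640]; P=unproj("wrist",u,v,d,c); x,y,z=P[...,0],P[...,1],P[...,2]
m=(z>.30)&(z<.35)&(y<-.11)&(y>-.22)&(x>.55)&(x<.65)&(d>0); p=P[m]; print(len(p), p.min(0),p.max(0)) 
if len(p):
    t=p[p[:,2]>.329]; a=np.polyfit(t[:,1],t[:,0],1); print("ridge",t.mean(0),a)
snap("side","s16"); snap("top","t16")
cv2.imwrite("pics/s16z.png",cv2.resize(cv2.imread("pics/s16.png")[120:310,200:420],None,fx=3,fy=3,interpolation=cv2.INTER_CUBIC))
E
```

```text
t 20.8 q [-0.444  0.054  1.329  0.003  1.753 -2.173] tcp [ 0.4402 -0.1612  0.4023] F [-0.2 -0.8 -0.3] w 0.5
delta units [ 3.126 -0.036 -0.546] turn deg [-0.02  0.36  0.09]
271 [ 0.58141856 -0.14128363  0.32380781] [ 0.60160476 -0.12928767  0.3351917 ]
ridge [ 0.59102271 -0.13597488  0.33228133] [0.20328068 0.61866378]
```

View pics/w16.png

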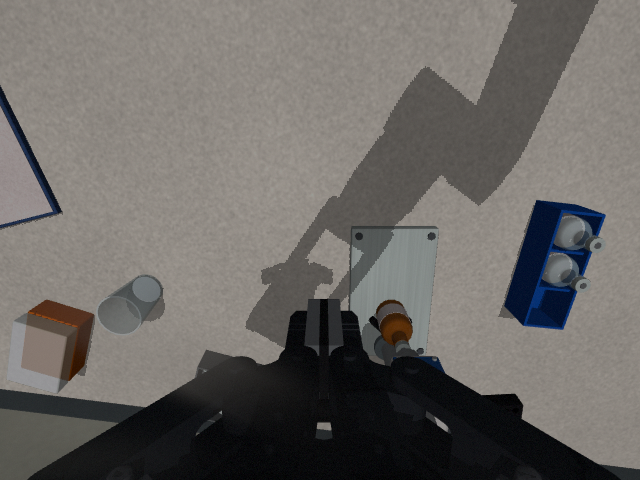

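View pics/s16z.png

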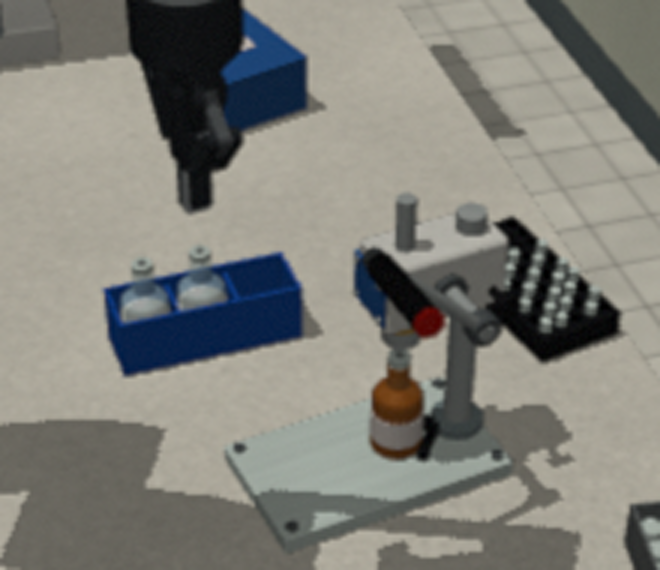

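The fingers are closed and pointing down in front of the lever. The bottle stands upright in the V under the bell, seen at (397,415) in the crop. Moving over the grip.

Emit:
{"op": "arm_command", "data": {"rows": [0.5,0,-0.1,0,0,0,0,0.8,0,-0.1,0,0,0,0,0.8,-0.01,-0.1,0,0,0,0,0.7,-0.01,-0.1,0,0,0,0,0.33,-0.01,-0.1,0,0,0,0]}}

```text
clock: 21.45
tcp_pos: [0.597, -0.1632, 0.371]
ee_rot: [-0.001, -0.078, 0.997, 0.003]
ft_force: [-0.7, 0.3, -1.3]
width: -0.0
```

Emit:
{"op": "arm_command", "data": {"rows": [0,0,-0.5,0,0,0,0,0,0,-0.3,0,0,0,0,0,0,0,0,0,0,0]}}

```text
clock: 21.75
tcp_pos: [0.5927, -0.1628, 0.3303]
ee_rot: [-0.003, -0.077, 0.997, 0.003]
ft_force: [-0.3, 0.3, 0.0]
width: 0.0003
```

```bash
cat > lev.py <<'E'
import numpy as np
ex=np.array([np.cos(np.radians(9.2)),np.sin(np.radians(9.2)),0]);ey=np.array([-ex[1],ex[0],0])
piv=np.r_[.6523,-.0102,.217]+.028*ex
def tcp(th,press=0): 
    a=np.pi/4-th; return piv-.1415*ey-.15*np.cos(a)*ex+np.array([0,0,.15*np.sin(a)+.012-.0365-press])
E
python3 - <<'E'
from st import *; from lev import *; from h import *
s,M=st(tcp(0),tool(9.2,0,0))
ths=np.r_[np.arange(0,1.31,.1),1.31]
P=[tcp(t) for t in ths]; print(P[0].round(4),P[-1].round(4))
for a,b,t in zip(P[:-1],P[1:],ths[1:]): print(round(t,2),((b-a)/.05).round(3).tolist())
for n in("side","top"):
    im,d=snap(n,n[0]+"17")
a=cv2.resize(cv2.imread("pics/s17.png")[130:310,240:420],None,fx=2.2,fy=2.2); b=cv2.resize(cv2.imread("pics/t17.png")[130:310,230:410],None,fx=2.2,fy=2.2); cv2.imwrite("pics/c17.png",np.hstack([a,b]))
E
```

```text
t 21.75 q [-0.339  0.302  1.183  0.003  1.665 -2.064] tcp [ 0.5927 -0.1628  0.3303] F [-0.3  0.3  0. ] w 0.3
delta units [ 0.103  0.008 -0.635] turn deg [-0.34 -0.41  0.33]
[ 0.5979 -0.1624  0.2986] [ 0.5744 -0.1662  0.1174]
0.1 [-0.199, -0.032, -0.222]
0.2 [-0.176, -0.028, -0.241]
0.3 [-0.151, -0.024, -0.258]
0.4 [-0.125, -0.02, -0.272]
0.5 [-0.097, -0.016, -0.283]
0.6 [-0.069, -0.011, -0.292]
0.7 [-0.04, -0.006, -0.297]
0.8 [-0.01, -0.002, -0.3]
0.9 [0.019, 0.003, -0.299]
1.0 [0.049, 0.008, -0.296]
1.1 [0.077, 0.013, -0.289]
1.2 [0.106, 0.017, -0.28]
1.3 [0.133, 0.021, -0.268]
1.31 [0.015, 0.002, -0.026]
```

View pics/c17.png

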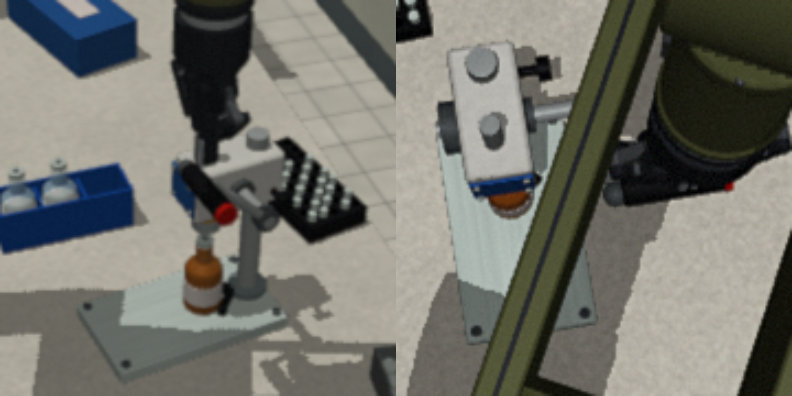

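Emit:
{"op": "arm_command", "data": {"rows": [0.03,0,-0.3,0,0,0,0,0,0,-0.2,0,0,0,0,0,0,0,0,0,0,0,0,0,0,0,0,0,0]}}

```text
clock: 22.25
tcp_pos: [0.5967, -0.1633, 0.3101]
ee_rot: [0.001, -0.078, 0.997, 0.001]
ft_force: [0.7, 0.2, -0.0]
width: 0.0
```

Emit:
{"op": "arm_command", "data": {"rows": [0.02,0,-0.2,0,0,0,0,0,0,-0.06,0,0,0,0,-0.1,-0.02,-0.11,0,0,0,0,-0.1,-0.02,-0.11,0,0,0,0,0,0,0,0,0,0,0]}}

```text
clock: 22.75
tcp_pos: [0.5856, -0.1658, 0.2867]
ee_rot: [-0.0, -0.078, 0.997, 0.001]
ft_force: [-5.3, -0.4, 9.4]
width: -0.0
```

```bash
python3 - <<'E'
from st import *; from lev import *
s,M=st(); 
for t in (0,.05,.1,.15): print(t,((tcp(t)-s["tcp_pos"])*1000).round(1))
E
```

```text
t 22.75 q [-3.460e-01  3.030e-01  1.285e+00  1.000e-03  1.554e+00 -2.072e+00] tcp [ 0.5856 -0.1658  0.2867] F [-5.3 -0.4  9.4] w -0.0
0 [12.3  3.4 11.9]
0.05 [7.2 2.6 6.4]
0.1 [2.3 1.8 0.7]
0.15 [-2.2  1.1 -5.2]
```

The lever is moving (about 0.1 rad at 9 N). Following the arc.

Emit:
{"op": "arm_command", "data": {"rows": [-0.16,-0.02,-0.24,0,0,0,0,-0.15,-0.02,-0.26,0,0,0,0,-0.12,-0.02,-0.27,0,0,0,0,-0.1,-0.01,-0.28,0,0,0,0,-0.07,-0.01,-0.29,0,0,0,0]}}

```text
clock: 23.25
tcp_pos: [0.5566, -0.1702, 0.2195]
ee_rot: [0.0, -0.078, 0.997, 0.0]
ft_force: [-3.5, -1.5, 6.0]
width: -0.0001
```

```bash
python3 - <<'E'
from st import *; from lev import *; from h import *
s,M=st(); 
for t in (.5,.55,.6,.65): print(t,((tcp(t)-s["tcp_pos"])*1000).round(1))
snap("side","s18"); cv2.imwrite("pics/s18z.png",cv2.resize(cv2.imread("pics/s18.png")[130:310,240:420],None,fx=3,fy=3))
E
```

```text
t 23.25 q [-3.700e-01  3.000e-01  1.457e+00  1.000e-03  1.384e+00 -2.097e+00] tcp [ 0.5566 -0.1702  0.2195] F [-3.5 -1.5  6. ] w -0.1
0.5 [ 3.9  1.8 15.2]
0.55 [2.  1.5 8. ]
0.6 [0.4 1.3 0.7]
0.65 [-0.8  1.1 -6.7]
```

View pics/s18z.png

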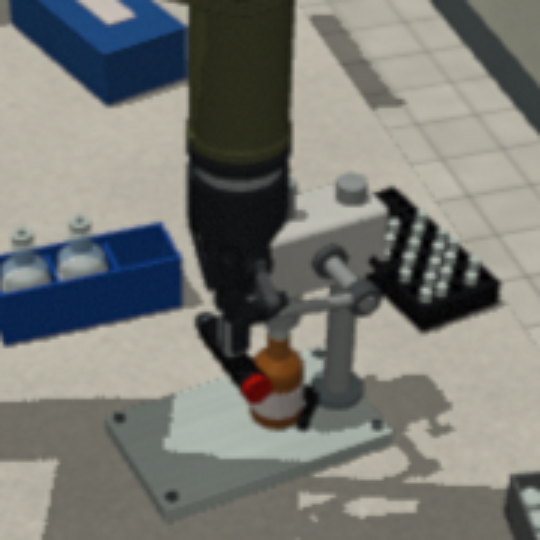

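The fingers sit squarely on the black grip (bar from (205,320) to (257,388)), th≈0.6, tracking well. Continuing.

Emit:
{"op": "arm_command", "data": {"rows": [-0.04,0,-0.3,0,0,0,0,-0.01,0.01,-0.3,0,0,0,0,0.02,0.01,-0.3,0,0,0,0,0.05,0.01,-0.3,0,0,0,0,0.08,0.01,-0.29,0,0,0,0]}}

```text
clock: 23.8
tcp_pos: [0.5622, -0.1679, 0.1446]
ee_rot: [0.0, -0.078, 0.997, 0.001]
ft_force: [-3.8, -0.9, 5.8]
width: -0.0001
```

```bash
python3 - <<'E'
from st import *; from lev import *
s,M=st(tcp(1.31),tool(9.2,0,0)); 
for t in (1.0,1.1,1.15): print(t,((tcp(t)-s["tcp_pos"])*1000).round(1))
E
```

```text
t 23.8 q [-3.630e-01  3.660e-01  1.555e+00  2.000e-03  1.221e+00 -2.091e+00] tcp [ 0.5622 -0.1679  0.1446] F [-3.8 -0.9  5.8] w -0.1
delta units [ 0.244  0.034 -0.545] turn deg [-0.09  0.03  0.26]
1.0 [-4.3 -1.  15.9]
1.1 [-0.5 -0.3  1.4]
1.15 [ 2.   0.1 -5.6]
```

Emit:
{"op": "arm_command", "data": {"rows": [0.11,0.02,-0.25,0,0,0,0,0.1,0.02,-0.2,0,0,0,0,0.04,0,-0.06,0,0,0,0,0,0,0,0,0,0,0]}}

```text
clock: 24.2
tcp_pos: [0.5744, -0.1654, 0.1192]
ee_rot: [-0.0, -0.078, 0.997, 0.001]
ft_force: [-3.4, -0.7, 5.2]
width: 0.0002
```

Emit:
{"op": "arm_command", "data": {"rows": [0.02,0,-0.04,0,0,0,0,0,0,-0.04,0,0,0,0,0,0,0,0,0,0,0]}}

```text
clock: 24.5
tcp_pos: [0.5752, -0.1654, 0.1184]
ee_rot: [0.0, -0.078, 0.997, 0.001]
ft_force: [-10.1, 0.9, 21.8]
width: -0.0001
```

The force jumped to 22 N with almost no travel, at z 0.1184 (predicted stop 0.1174), so this looks like the stop. Checking by camera.

```bash
python3 - <<'E'
from st import *; from lev import *; from up import *
s,M=st()
axis("side",(.652,-.0105),"s19")
n="side"; d=np.load("pics/s19.npz")["d"]; v,u=np.mgrid[:480,:640]; P=unproj(n,u,v,d,cam(n)); x,y,z=P[...,0],P[...,1],P[...,2]
m=(x>.53)&(x<.62)&(y<-.11)&(y>-.225)&(z>.11)&(z<.17)&(d>0); p=P[m]
im=cv2.imread("pics/s19.png"); red=(im[...,2]>120)&(im[...,1]<60); pr=P[red&m]; print("red end",pr.mean(0).round(4) if len(pr) else None,len(p),p.max(0).round(4))
cv2.imwrite("pics/s19z.png",cv2.resize(im[160:310,260:410],None,fx=3.8,fy=3.8,interpolation=cv2.INTER_CUBIC))
print("exp grip stop z",.217+.15*np.sin(np.pi/4-1.31))
E
```

```text
t 24.5 q [-3.520e-01  4.060e-01  1.563e+00  2.000e-03  1.173e+00 -2.080e+00] tcp [ 0.5752 -0.1654  0.1184] F [-10.1   0.9  21.8] w -0.1
side n 15 1 axis@z.05 [ 0.6518 -0.0149] lean deg [-2.97 -4.6 ] captop z 0.1299 res 0.002
red end [ 0.5782 -0.206   0.1504] 297 [ 0.5952 -0.1113  0.1698]
exp grip stop z 0.1418697363050893
```

View pics/s19z.png

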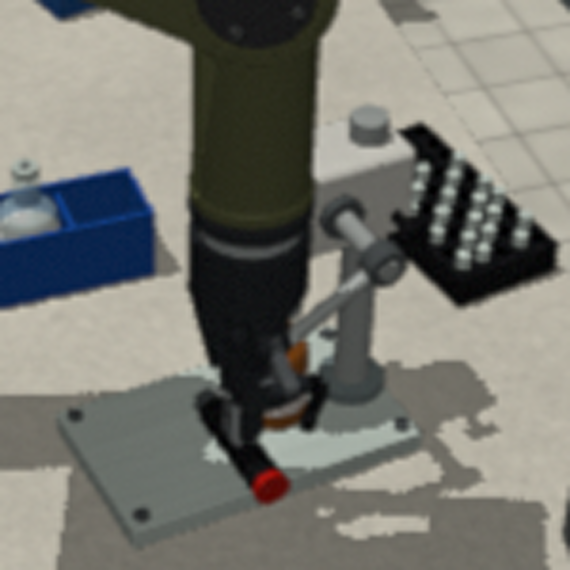

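Image: the lever is down with the grip low (red end at (268,484)) and its shaft slanting down from the pivot. The lean fit here is meaningless because the cap is hidden. One small extra push to be sure, then release along the arc.

Emit:
{"op": "arm_command", "data": {"rows": [0,0,-0.02,0,0,0,0,0,0,0,0,0,0,0]}}

```text
clock: 24.75
tcp_pos: [0.5753, -0.1655, 0.1182]
ee_rot: [0.001, -0.078, 0.997, 0.001]
ft_force: [-11.1, 1.4, 25.9]
width: -0.0001
```

The stop is confirmed: 26 N for 0.2 mm more travel. Releasing by riding up ahead of the lever along its arc.

Emit:
{"op": "arm_command", "data": {"rows": [-0.15,-0.02,0.4,0,0,0,0,-0.2,-0.03,0.6,0,0,0,0,-0.08,-0.01,0.6,0,0,0,0,0.03,0,0.6,0,0,0,0,0.14,0.02,0.6,0,0,0,0]}}

```text
clock: 25.25
tcp_pos: [0.5639, -0.1671, 0.2561]
ee_rot: [0.002, -0.078, 0.997, 0.001]
ft_force: [0.7, -1.1, 0.4]
width: -0.0002
```

Emit:
{"op": "arm_command", "data": {"rows": [0.2,0.03,0.6,0,0,0,0,0.2,0.03,0.6,0,0,0,0,0.1,0.02,0.6,0,0,0,0,0,0,0.6,0,0,0,0,0,0,0.3,0,0,0,0]}}

```text
clock: 25.75
tcp_pos: [0.5897, -0.1632, 0.392]
ee_rot: [0.003, -0.078, 0.997, 0.001]
ft_force: [0.6, -0.5, -0.1]
width: 0.0005
```

Emit:
{"op": "arm_command", "data": {"rows": [-0.6,0,0,0,0,0,0,-0.9,0,0,0,0,0,0,-0.9,0,0,0,0,0,0,-0.5,0,0,0,0,0,0,0,0,0,0,0,0,0]}}

```text
clock: 26.25
tcp_pos: [0.4403, -0.1626, 0.3899]
ee_rot: [0.001, -0.077, 0.997, 0.001]
ft_force: [0.8, -0.3, 0.2]
width: -0.0001
```

```bash
python3 - <<'E'
from st import *; from up import *
s,M=st()
axis("side",(.652,-.0105),"s20"); axis("top",(.652,-.0105),"t20"); axis("wrist",(.652,-.0105),"w20")
for n,f in(("side","s20"),("top","t20")):
    d=np.load(f"pics/{f}.npz")["d"]; v,u=np.mgrid[:480,:640]; P=unproj(n,u,v,d,cam(n)); x,y,z=P[...,0],P[...,1],P[...,2]
    m=(z>.29)&(z<.35)&(y<-.112)&(y>-.24)&(x>.5)&(x<.68)&(d>0); q=P[m]; print(n,"grip",len(q),q.mean(0).round(4),q.max(0).round(4))
    for nm,cx,cy in(("clear1",.519,.216),("clear2",.4598,.212)):
        k=(np.hypot(x-cx,y-cy)<.03)&(z>.106)&(z<.125)&(d>0); print(nm,P[k].mean(0).round(4))
    b=(np.hypot(x-.685,y+.44)<.06)&(z>.01)&(d>0); print("beaker",np.median(P[b],0).round(4))
a=cv2.resize(cv2.imread("pics/s20.png")[150:330,240:420],None,fx=2.2,fy=2.2); b=cv2.resize(cv2.imread("pics/t20.png")[130:310,230:410],None,fx=2.2,fy=2.2); cv2.imwrite("pics/c20.png",np.hstack([a,b]))
E
```

```text
t 26.25 q [-0.446  0.059  1.352  0.003  1.729 -2.172] tcp [ 0.4403 -0.1626  0.3899] F [ 0.8 -0.3  0.2] w -0.1
side n 61 63 axis@z.05 [ 0.6534 -0.0134] lean deg [ 0.13 -0.51] captop z 0.1294 res 0.0019
top n 2 0 axis@z.05 [ 0.6531 -0.0109] lean deg [ 0. -0.] captop z None res 0.0
wrist n 145 194 axis@z.05 [ 0.6522 -0.0102] lean deg [ 0.19 -0.1 ] captop z 0.1291 res 0.0006
side grip 359 [ 0.5964 -0.17    0.3279] [ 0.6282 -0.1137  0.338 ]
clear1 [0.5201 0.2124 0.1109]
clear2 [0.4599 0.208  0.1123]
beaker [ 0.6849 -0.4396  0.0635]
top grip 556 [ 0.5947 -0.1468  0.3315] [ 0.6193 -0.112   0.3382]
clear1 [0.5191 0.2173 0.1137]
clear2 [0.4597 0.2138 0.1138]
beaker [ 0.6872 -0.4407  0.0641]
```

View pics/c20.png

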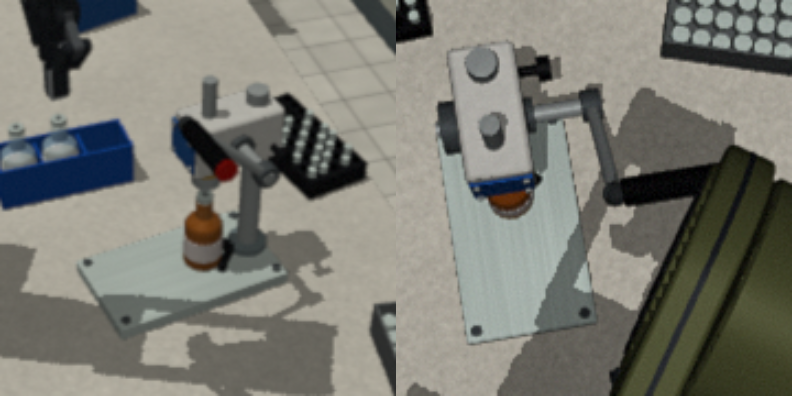

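View pics/w20.png

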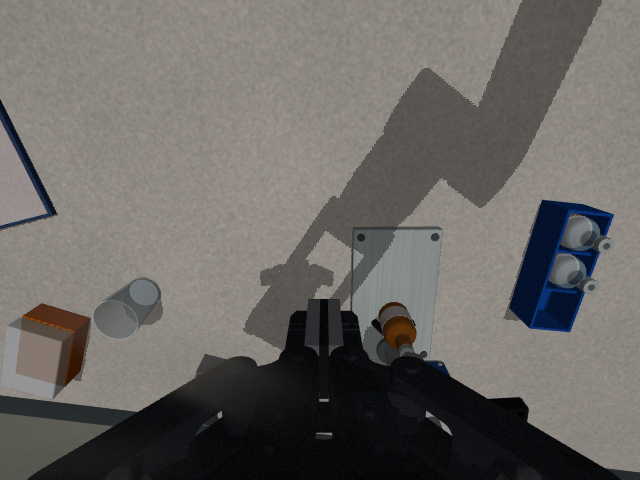

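The bottle stands at the nest, the lever is back at rest, the clear bottles and beaker haven't moved, and the arm is clear of everything. Handing in.

```bash
python3 -c "
from rig import ctrl
print(ctrl.sign_off()); print(ctrl.sense()['clock'])"
```

```text
the job is handed in; nothing more can be done
None
the job is handed in; nothing more can be done
```

The crimp was carried out and I handed the job in at about 26.5 s of the allowed 72 s. No verdict was reported.

**What I did**
- I took the amber bottle from the crate by its neck and set it down in front of the press head.
- I took it again low on the body with the gripper tilted 48°, coming from the front right. I pushed it into the V-stop until the force showed contact with both bars, then let go.
- I pushed the lever down with closed fingers until it went hard against its stop: 26 N, with only 0.2 mm more travel. I then let it spring back.

**Last checks**
- **Bottle:** its axis is at (0.6522, -0.0102) m, within about 0.5 mm of the bell axis I had measured. It stands upright; the lean reads about 0.2° from the wrist camera and 0.5° from the side camera.
- **Lever:** the grip is back at its rest position, 0.32 to 0.33 m above the bench.
- **Other objects:** the clear bottles and the beaker show the same positions as at the start, within about 2 mm.
- **Arm:** it is well clear of everything, with wrist force under 1 N.

**What failed or disagreed**
- **First grasp:** it closed on nothing, because the real fingertips end 36.5 mm short of the reported TCP. I measured this in two views and corrected for it from then on; nothing had been disturbed.
- **Side camera:** it put the bottle about 3 mm further in -y than the wrist and top cameras throughout. I went by the wrist view, which agreed with the force contact.
- **At the lever's stop:** the bell over the cap was hidden by the gripper, so I judged the stop from the force and the height of the grip.
- **V-stop contact:** contact with both bars was felt while pushing. After I released the bottle, I checked it only by position.

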